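# Fit the cogs to a board feeder's keyed drive

### The arm

A 6-joint arm with a two-finger parallel gripper is mounted at the origin on the work surface. World frame = base frame: x ahead of the robot, y to its left, z up, the work surface at z = 0. Lengths are in m, angles in rad, forces in N, time in s.
With the tool pointing down it reaches from about 0.275 to 0.825 m from the base axis. Payload 5.2 kg.
Tool frame: the origin (TCP) lies at the very end of the fingers, on their centre line; the grasp point (between the pads) lies 19 mm behind it (manip.pinch_z is the z of the grasp point in the tool frame, in m); z points along the fingers, y is the line along which they close (so a half turn about z gives the same grasp; the last joint's range is limited). The gripper opens to 93 mm and grips with 3 to 60 N. Pads are 15 mm wide; open, the fingers measure 128 mm over their backs; the gripper's body (75 mm by 188 mm) begins 65 mm behind the grasp point.
Start: joints at [1.006, 0.259, 1.535, -0, 1.348, -0.203], TCP at [0.195, 0.514, 0.219] pointing down, gripper open.
Joint ranges: [-3.14, 3.14], [-0.91, 2.08], [0.19, 2.58], [-1.22, 4.36], [0.22, 2.71], [-3.12, 3.12]. Speed limits (rad/s): [2.57, 2.57, 3.14, 3.14, 3.14, 3.14].

### API

Orientations are given as a unit quaternion [x, y, z, w].
In Python, from rig import read_state, cams, workorder, manip gives the robot as it stands. The module is installed in compiled form; this text tells all that it offers.
- The arm moves only by the tool move_arm, never from a script. Its argument "series" is a list of rows, each a list of 7 numbers: the shift along the tool's x, y, z in m, then the turn, a rotation vector about the tool's x, y, z in degrees, then the finger opening in m, from 0 to 0.093. A call has 1 to 20 rows; each row is the pose to reach, as a shift and turn from the pose commanded when the call began, along the tool's axes at that moment; what a row does not reach only later rows make up. A row lasts 1/8 s, in which the tool goes at most 62.5 mm and 10.7 degrees, less where a joint would pass 70% of its speed; a pose out of reach is approached as far as the arm can. A call with a gripper value outside its range is refused whole. The fingers move at their own pace and stop on an object; "newtons" is the grip in N (left out, the last holds). Time passes only in rows, so rows that repeat a pose let the fingers close. It gives the time, the measured TCP pose, the force, the opening and the grip force at its end, in the units of the state.
- read_state(): the state, without advancing time (a new reading comes with each control period).
- cams.get_image(name): name is "scene" or "top"; returns a dict with "color" (480x640x3 uint8, red, green, blue), "camera_matrix" (3x3 intrinsics, pixels), "dist_coeffs" ([k1, k2, p1, p2, k3] as OpenCV has them; the pictures are not rectified), "rvec" (rotation vector, rad) and "tvec" (3), from world to camera coordinates, as OpenCV has them. Camera axes: x right, y down, z forward; pixel columns grow to the right and rows downward; lengths in m; the calibration is good to about 2 mm. A picture is of the moment at which its call begins. There is no depth.
- workorder.sign_off(): hands the job in; it is judged then, once.
The state is a dict: "clock": time; "joint_positions": joint angles; "qvel": joint speeds; "joint_efforts": joint torques, N m; "eef_pos": TCP position; "orientation": TCP orientation; "wrist_force": force on the tool from outside, world axes, zero at the start; "ft_torque": the same for the moment, N m; "gripper_width": finger opening in m; "finger_force": force on a finger pad.
Only numpy, scipy, OpenCV 4.12 (cv2) and the standard library are available. Lean on these libraries where they do the work, as an engineer would, in place of code of your own. Each camera call takes 0.05 s, during which the arm holds its last target. There are 200 camera calls.

### The job

Turn the wing knob to swing the retainer arm fully open, lift the transit guard off the keyed hub and put it in the tray. Slide every loose steel cog on the bench onto the hub, collar up and master slot on the master spline, in order of size with the largest at the bottom, each fully home; then turn the knob back until it clicks locked with the arm over the stack. Leave the other things on the bench where they are.

Things in the scene. Friction and masses are not known exactly. Their poses are not given: they have to be found in the camera images.
- hub_seat (a point): Foot of the keyed hub, an upright splined steel post, on its axis, on the aluminium plate's top face (14 mm above the bench), where the first cog's underside rests. z is up the post, +x points along the master spline. The hub is fixed and does not turn; where the master points differs from start to start. Stacked cogs stand 22 mm apart, the largest on the plate.
- hub_top (a point): Tip of the hub, 70 mm above hub_seat, same axes. Round core 26 mm across; its last 12 mm are bare of splines, as a pilot, tapered in the last 8. Three splines 58 mm tall reach 20 mm from the axis: the master, 14 mm wide, along +x; two narrow ones, 7 mm wide, at +120 and -120 degrees. A cog goes on at one angle only, with about 5 degrees and 1.5 mm of play.
- knob_grip (a point): Centre of the black wing knob that turns the retainer arm: an upright bar 12 mm thick (this frame's x), 56 mm long (y), 32 mm tall (from 16 mm below to 16 mm above this point), on top of the arm, its top 132 mm above the bench. Grip it across the 12 mm from above. z is up, on the turning axis. It stands 170 mm from the hub's axis.
- retainer_end (a point): End of the grey retainer arm, on its top face, 170 mm from the knob's axis along the knob's +y. Arm and knob are one piece; the arm is 24 mm wide, 8 mm thick, its underside 92 mm above the bench. Locked, this point is above the hub; opening swings it level, clockwise seen from above.
- retainer (a joint): Angle of arm and knob, rad: 0 locked (arm over the hub), 1.3 fully open (end stop); grows clockwise seen from above. A sprung ball detent holds it at 0: from 0 it resists with up to 0.3 N m until about 0.24, then lets go and is free from 0.5 on; turning back it resists as much from 0.5 to about 0.24, then snaps home to 0 with a click. Friction 0.03 N m.
- cog_l_mid (a point): Largest steel cog, 120 mm over 24 teeth, 0.40 kg: disc 8 mm thick, round collar 56 mm across on top, 22 mm tall in all, lying collar up. Point: bore centre, 11 mm above its underside; z out of the collar, +x to the master slot. Grip across the collar at any angle. Through bore: slots 17 mm wide (+x) and 10 mm (+-120 deg), 23 mm out from the axis, between lands at 14.5 mm. None from the start if absent.
- cog_m_mid (a point): Middle steel cog, 102 mm over 20 teeth, 0.30 kg: disc 8 mm thick, round collar 56 mm across on top, 22 mm tall in all, lying collar up. Point: bore centre, 11 mm above its underside; z out of the collar, +x to the master slot. Grip across the collar at any angle. Through bore: slots 17 mm wide (+x) and 10 mm (+-120 deg), 23 mm out from the axis, between lands at 14.5 mm. None from the start if absent.
- cog_s_mid (a point): Smallest steel cog, 84 mm over 16 teeth, 0.22 kg: disc 8 mm thick, round collar 56 mm across on top, 22 mm tall in all, lying collar up. Point: bore centre, 11 mm above its underside; z out of the collar, +x to the master slot. Grip across the collar at any angle. Through bore: slots 17 mm wide (+x) and 10 mm (+-120 deg), 23 mm out from the axis, between lands at 14.5 mm. None from the start if absent.
- guard_mid (a point): Transit guard standing over the hub at the start: a grey plastic square sleeve, 56 x 56 mm outside, 60 mm tall, open at both ends, walls 5.5 mm (45 mm clear inside, so it lifts straight off the splines), 0.12 kg. The point is its centre, 30 mm above its underside; z up, x and y across its flats. Grip it across two flats near its top; the hub stands 10 mm higher.
- tray_in (a point): Black open tray on the bench, 140 x 130 mm outside (x, y), walls 5 mm thick and 30 mm high. The point is the centre of its inner floor, 5 mm above the bench. The guard belongs in it.
- flux: Bystander: small white plastic bottle with black cap, 44 mm across, 85 mm tall; origin at the centre of its underside.
- tin: Bystander: low aluminium tin, 60 mm across, 50 mm tall; origin at the centre of its underside.
- driver: Bystander: screwdriver lying on the bench, about 200 mm long; origin below its middle.
- cup: Bystander: white cup, 72 mm across, 80 mm tall; origin at the centre of its underside.
Things that resemble listed ones, but are neither listed nor needed, are in the scene too. Leave any red or turquoise look-alike of the part that bears cog_s_mid alone. Leave any red or yellow look-alike of the part that bears cog_l_mid alone.

How it is judged:
On the way, in this order (a step that is already met when the one before it is completed fails the run):
1. the retainer arm is swung fully open (value of joint retainer above 1.1 rad), for 0.2 s.
2. every cog is fully home on the hub, largest lowest, with the arm still open (horizontal distance between each of cog_l_mid, cog_m_mid, cog_s_mid and hub_seat below 0.004 m and angle between each of cog_l_mid, cog_m_mid, cog_s_mid's own z axis and vertical below 0.08 rad and angle between the x axis of each of cog_l_mid, cog_m_mid, cog_s_mid and the x axis of hub_seat, either way round below 0.15 rad and z of cog_l_mid in the frame of hub_seat below 0.014 m and (z of cog_m_mid in the frame of hub_seat below 0.014 m or z of cog_m_mid in the frame of cog_l_mid below 0.025 m) and z of each of cog_m_mid, cog_s_mid in the frame of cog_l_mid above 0.017 m and (z of cog_s_mid in the frame of hub_seat below 0.014 m or z of cog_s_mid in the frame of cog_l_mid below 0.025 m or z of cog_s_mid in the frame of cog_m_mid below 0.025 m) and z of cog_s_mid in the frame of cog_m_mid above 0.017 m and value of joint retainer above 1 rad), for 0.2 s.
3. the knob is turned back until it clicks locked (value of joint retainer below 0.06 rad), for 0.2 s.
At the end, for the whole second after the job is handed in: The guard is at rest in the tray (centre within 50 x 45 mm of its middle, under 35 mm above its floor). Every cog present is at rest, collar up, within 4 mm of the hub axis, keyed, within 3 mm of resting on the plate or the cog below, larger below smaller; the retainer is locked (under 0.06 rad) (horizontal distance between each of cog_l_mid, cog_m_mid, cog_s_mid and hub_seat below 0.004 m and angle between each of cog_l_mid, cog_m_mid, cog_s_mid's own z axis and vertical below 0.08 rad and angle between the x axis of each of cog_l_mid, cog_m_mid, cog_s_mid and the x axis of hub_seat, either way round below 0.15 rad and z of cog_l_mid in the frame of hub_seat below 0.014 m and (z of cog_m_mid in the frame of hub_seat below 0.014 m or z of cog_m_mid in the frame of cog_l_mid below 0.025 m) and z of each of cog_m_mid, cog_s_mid in the frame of cog_l_mid above 0.017 m and (z of cog_s_mid in the frame of hub_seat below 0.014 m or z of cog_s_mid in the frame of cog_l_mid below 0.025 m or z of cog_s_mid in the frame of cog_m_mid below 0.025 m) and z of cog_s_mid in the frame of cog_m_mid above 0.017 m and x of guard_mid in the frame of tray_in between -0.05 and 0.05 m and y of guard_mid in the frame of tray_in between -0.045 and 0.045 m and z of guard_mid in the frame of tray_in below 0.035 m and linear speed of each of guard, cog_l, cog_m, cog_s below 0.02 m/s and value of joint retainer below 0.06 rad); the robot touches nothing.
It fails at once if a bystander is moved by more than 40 mm (distance of any of flux, tin, driver, cup from where it was at the start of the episode above 0.04 m).
Of cog_l, cog_m, cog_s only 2 to 3 are there at a start; the rules pass over those that are not, and their reading is None.
At some moment in a run one of cog_l, cog_m, cog_s may be knocked a few centimetres aside while the robot is not near it.
Once in a run the grip may slacken for a moment while it holds something.
It also fails if it takes over 210 s, if anything falls off the work surface, if the arm or the gripper's body presses on something with over 40 N, if the wrist force passes 120 N, or if a joint passes its speed limit or range.

## Working session

There is one attempt and no reset: what is moved stays moved. The work goes in short steps, Python scripts to look and compute and a tool call to move; the robot and the scene stay as the last step left them, time stands still between calls to the robot, and variables do not carry over. Pictures are saved under pics/ and viewed, at most 14 in all, crops included, and the job is handed in when it is done.

Besides the shell and the picture viewer there is one more tool, called after "Request:" as name(argument=value, ...), one argument or row to a line, values as JSON. move_arm: Moves the arm, as the interface text tells. Its arguments: {"type":"object","properties":{"series":{"type":"array","items":{"type":"array","items":{"type":"number"}}},"newtons":{"type":"number"}},"required":["series"]}

```bash
mkdir -p pics; cat > h.py <<'E'
import cv2, numpy as np, json
from rig import read_state, cams, workorder, manip
from scipy.spatial.transform import Rotation as R
def grab(n, f=None):
    d=cams.get_image(n)
    if f: cv2.imwrite('pics/'+f, d['color'][:,:,::-1])
    return d
def ray(d,uv,z):
    """pixels -> world points on plane z"""
    uv=np.array(uv,float).reshape(-1,1,2)
    n=cv2.undistortPoints(uv,np.array(d['camera_matrix']),np.array(d['dist_coeffs'])).reshape(-1,2)
    Rm=cv2.Rodrigues(np.array(d['rvec'],float))[0]; t=np.array(d['tvec'],float).ravel()
    c=-Rm.T@t; v=np.c_[n,np.ones(len(n))]@Rm
    return c+v*((z-c[2])/v[:,2])[:,None]
def proj(d,p):
    return cv2.projectPoints(np.array(p,float).reshape(-1,3),np.array(d['rvec'],float),np.array(d['tvec'],float),np.array(d['camera_matrix']),np.array(d['dist_coeffs']))[0].reshape(-1,2)
def cam(d):
    Rm=cv2.Rodrigues(np.array(d['rvec'],float))[0]; return -Rm.T@np.array(d['tvec'],float).ravel()
E
python3 - <<'E'
from h import *
for n in ('top','scene'):
    d=grab(n,n+'0.png'); print(n,cam(d),d['camera_matrix'])
s=read_state(); print(s, R.from_quat(s['orientation']).as_matrix().round(3), manip.pinch_z)
E
```

```text
top [0.3946202  0.05986129 1.55942918] [[574.47727622   0.         316.68170389]
 [  0.         574.47727622 236.62511111]
 [  0.           0.           1.        ]]
scene [1.14086707 0.41223718 1.05055826] [[544.84385286   0.         327.5865041 ]
 [  0.         544.84385286 240.20518605]
 [  0.           0.           1.        ]]
{'clock': 0.1, 'joint_positions': array([ 1.00622510e+00,  2.59268625e-01,  1.53594903e+00, -2.23857795e-05,
        1.34798791e+00, -2.02821924e-01]), 'qvel': array([-0.00274724, -0.00131864, -0.00280782, -0.00202525,  0.00112644,
       -0.00055087]), 'joint_efforts': array([ 3.37290228e-03, -4.38205075e+01, -2.84646392e+01,  7.18380162e-02,
        3.61399411e-02, -2.39785834e-05]), 'eef_pos': array([0.19438662, 0.51399208, 0.21791152]), 'orientation': array([ 1.79887525e-01,  9.83686855e-01, -7.51902068e-04, -2.91776858e-04]), 'wrist_force': array([ 0.21533622, -0.57581363,  0.73243138]), 'ft_torque': array([-0.00056756, -0.00857939,  0.01429904]), 'finger_force': 0.0, 'gripper_width': 0.09274519797642976} [[-0.935  0.354 -0.001]
 [ 0.354  0.935 -0.001]
 [ 0.    -0.002 -1.   ]] -0.0188
```

View pics/top0.png

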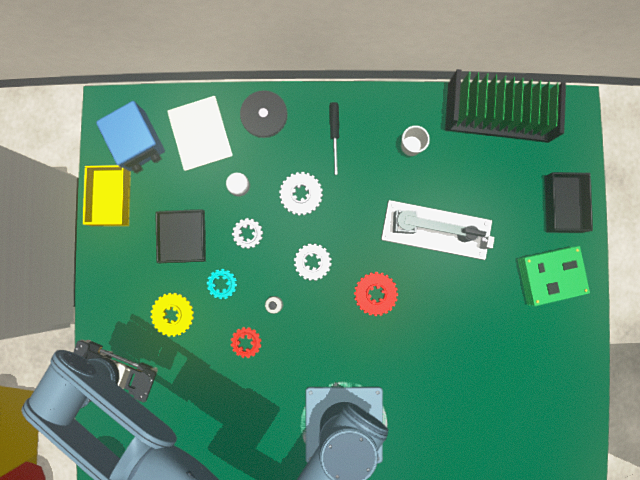

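View pics/scene0.png

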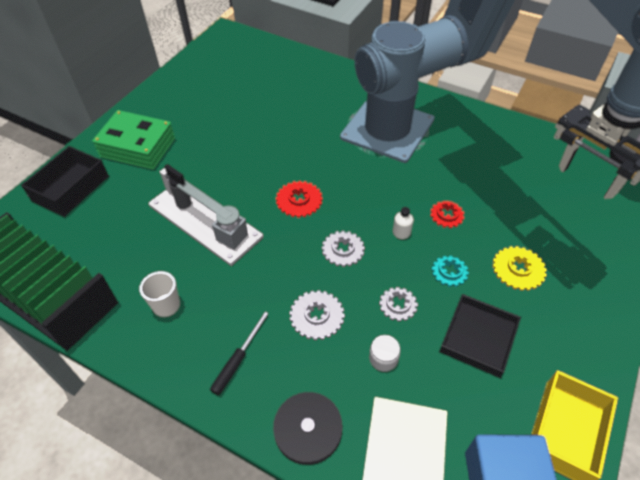

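The top view shows:
- **Cogs:** steel ones at (301,193) L, (313,262) M and (247,233) S. The red and yellow large look-alikes are at (376,294) and (172,314); the turquoise and red small ones are at (222,284) and (246,343).
- **Fixture:** the guard and hub are at about (405,222) and the knob at about (473,236).
- **Tray candidates:** black (181,237) and black (568,202). I'll check these by size.

```bash
python3 - <<'E'
from h import *
d=grab('top'); im=d['color'][:,:,::-1].copy()
np.save('top0.npy',d['color'])
hsv=cv2.cvtColor(im,cv2.COLOR_BGR2HSV)
w=((hsv[:,:,1]<60)&(hsv[:,:,2]>120)).astype(np.uint8)
for nm,(u,v) in dict(L=(301,193),M=(313,262),S=(247,233)).items():
    m=np.zeros_like(w); m[v-32:v+32,u-32:u+32]=w[v-32:v+32,u-32:u+32]
    cs,_=cv2.findContours(m,cv2.RETR_EXTERNAL,cv2.CHAIN_APPROX_NONE)
    c=max(cs,key=cv2.contourArea); (x,y),r=cv2.minEnclosingCircle(c)
    M=cv2.moments(c); p=(M['m10']/M['m00'],M['m01']/M['m00'])
    P=ray(d,[(x,y),p,(x+r,y),(x-r,y)],0.008); print(nm,p,P[:2].round(4).tolist(),'diam',P[2:,1].ptp() if hasattr(P,'ptp') else np.ptp(P[2:,1]))
dk=((hsv[:,:,2]<70)).astype(np.uint8)
for nm,(u,v) in dict(A=(181,237),B=(568,202)).items():
    m=np.zeros_like(dk); m[v-36:v+36,u-36:u+36]=dk[v-36:v+36,u-36:u+36]
    c=max(cv2.findContours(m,cv2.RETR_EXTERNAL,cv2.CHAIN_APPROX_NONE)[0],key=cv2.contourArea)
    b=cv2.boxPoints(cv2.minAreaRect(c)); P=ray(d,b,0.03); print(nm,P[:,:2].mean(0),np.linalg.norm(P[1]-P[0]),np.linalg.norm(P[2]-P[1]),np.degrees(np.arctan2(*(P[1]-P[0])[1::-1])))
a=cv2.resize(im[160:290,220:350],(520,520),interpolation=cv2.INTER_CUBIC)
b=cv2.resize(im[190:270,375:500],(800,512),interpolation=cv2.INTER_CUBIC)
cv2.imwrite('pics/cogs.png',a);cv2.imwrite('pics/hub.png',b)
E
```

```text
L (300.5432868672047, 193.21056493030082) [[0.6251, 0.1154, 0.008], [0.625, 0.1157, 0.008]] diam 0.11990585560782185
M (312.2889447236181, 261.7112227805695) [[0.4388, 0.0841, 0.008], [0.4383, 0.0842, 0.008]] diam 0.10270493430100067
S (247.07610112066718, 233.11910346624967) [[0.5161, 0.2607, 0.008], [0.5165, 0.2612, 0.008]] diam 0.08511242698825297
A [0.50680336 0.50147027] 0.005571980825413885 0.1275648317987803 -90.44279664870679
B [ 0.59784047 -0.61992714] 0.1334034276148318 0.1655215235224413 -87.3452730226013
```

View pics/cogs.png

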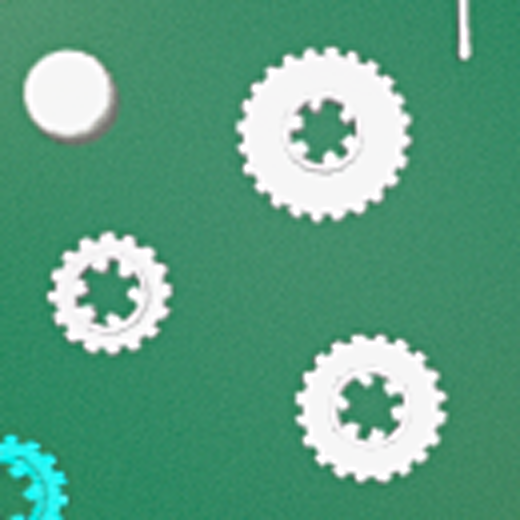

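View pics/hub.png

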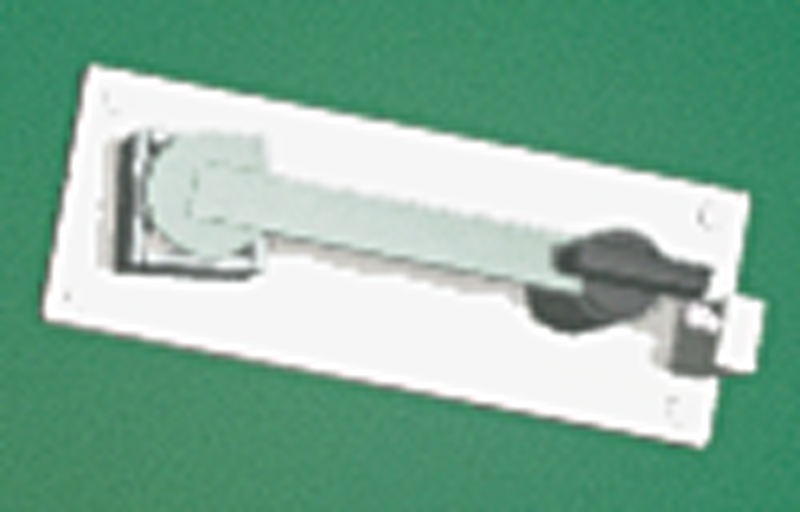

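The crops confirm three steel cogs with multi-lobed bores. They also show the guard under the arm's end disc at about (407,220), and the knob bar centred at about (474,232) at the end of the arm. Next I'll measure the bore slots, the fixture and the trays.

```bash
python3 - <<'E'
from h import *
d=grab('top'); im=d['color']
C=dict(L=(0.625,0.1155),M=(0.4385,0.0842),S=(0.5163,0.261))
tiles=[]
for n,(x,y) in C.items():
    # rectified patch of the collar top plane z=.022, 0.5mm/px, rows = -x, cols = -y
    g=np.arange(-32,32,.25)/1000
    X,Y=np.meshgrid(x-g,y-g,indexing='ij')
    uv=proj(d,np.c_[X.ravel(),Y.ravel(),np.full(X.size,.022)]).astype(np.float32).reshape(*X.shape,2)
    p=cv2.remap(im,uv[:,:,0],uv[:,:,1],cv2.INTER_CUBIC)
    sat=(p[:,:,1].astype(int)-p[:,:,0]); lum=p.max(2).astype(int)
    hole=((p[:,:,0]<150)).astype(np.uint8)
    lab,k,st,ce=cv2.connectedComponentsWithStats(hole)
    i=k[128,128]; ys,xs=np.nonzero(k==i); 
    cx,cy=x-(ys.mean()-128)*.00025,y-(xs.mean()-128)*.00025
    rr=np.hypot(X-cx,Y-cy); th=np.degrees(np.arctan2(Y-cy,X-cx))
    print(n,'hole c',round(cx,4),round(cy,4),'area mm2',len(ys)*.0625)
    m=((k==i)&(rr>.0165)).astype(np.uint8)
    nl,kk,s2,_=cv2.connectedComponentsWithStats(m)
    for j in range(1,nl):
        q=kk==j
        if q.sum()>60: print('  blob',round(np.degrees(np.angle(np.exp(1j*np.radians(th[q])).mean())),1),'area',q.sum()*.0625,'rmax',round(rr[q].max()*1000,1))
    # radius profile
    tiles.append(cv2.cvtColor(p,cv2.COLOR_RGB2BGR))
cv2.imwrite('pics/bores.png',np.hstack(tiles))
# fixture
e=ray(d,[(407,220.5)],.1)[0]; k=ray(d,[(474.2,231.9)],.132)[0]
print('end',e,'knob',k,np.linalg.norm((e-k)[:2]),np.degrees(np.arctan2(*(e-k)[1::-1])))
b=ray(d,[(375+560/6.4,190+250/6.4),(375+710/6.4,190+285/6.4)],.132); print('bar',b,np.linalg.norm(b[0]-b[1]))
pl=[(90,65),(748,193),(706,447),(45,320)]
P=ray(d,[(375+a/6.4,190+c/6.4) for a,c in pl],.014); print('plate',P.round(4),np.degrees(np.arctan2(*(P[0]-P[1])[1::-1])))
# trays
hsv=cv2.cvtColor(im,cv2.COLOR_RGB2HSV)
for nm,(u,v) in dict(A=(181,237),B=(568,202)).items():
    m=(~((hsv[:,:,1]>90)&(hsv[:,:,0]>50)&(hsv[:,:,0]<95))).astype(np.uint8)
    q=np.zeros_like(m); q[v-42:v+42,u-38:u+38]=m[v-42:v+42,u-38:u+38]
    cs=cv2.findContours(q,cv2.RETR_EXTERNAL,cv2.CHAIN_APPROX_NONE)[0]; c=max(cs,key=cv2.contourArea)
    r=cv2.minAreaRect(c); P=ray(d,cv2.boxPoints(r),.03); print(nm,r,P[:,:2].mean(0),np.linalg.norm(P[1]-P[0]),np.linalg.norm(P[2]-P[1]))
E
```

```text
L hole c 0.6255 0.1155 area mm2 1105.125
  blob -19.6 area 72.1875 rmax 21.8
  blob 43.3 area 46.0625 rmax 22.1
  blob -84.6 area 50.4375 rmax 21.9
  blob 101.0 area 43.625 rmax 22.5
  blob -140.6 area 40.8125 rmax 22.2
  blob 160.5 area 67.3125 rmax 22.4
M hole c 0.439 0.0846 area mm2 1131.875
  blob -18.3 area 49.9375 rmax 22.3
  blob 45.9 area 77.3125 rmax 21.7
  blob -75.2 area 46.375 rmax 22.7
  blob 111.2 area 52.8125 rmax 22.1
  blob -134.6 area 72.375 rmax 22.8
  blob 166.8 area 42.75 rmax 22.3
S hole c 0.5164 0.2607 area mm2 1090.0
  blob -10.6 area 43.625 rmax 22.9
  blob 47.6 area 62.625 rmax 22.5
  blob -65.9 area 48.0 rmax 22.2
  blob 107.2 area 40.375 rmax 22.5
  blob -131.4 area 70.75 rmax 21.4
  blob 163.9 area 49.0625 rmax 22.3
end [ 0.54000462 -0.15987224  0.1       ] knob [ 0.50760666 -0.32516631  0.132     ] 0.16843917976176978 78.91049559150264
bar [[ 0.5148587  -0.29535108  0.132     ]
 [ 0.50085944 -0.35522085  0.132     ]] 0.06148469899476435
plate [[ 0.6042 -0.1248  0.014 ]
 [ 0.549  -0.4072  0.014 ]
 [ 0.4406 -0.3862  0.014 ]
 [ 0.4959 -0.1043  0.014 ]] 78.9371604996451
A ((180.02940368652344, 235.8823699951172), (51.839332580566406, 48.988914489746094), 88.78113555908203) [0.50827722 0.44098317] 0.13519784954136166 0.1398890329585914
B ((568.4497680664062, 201.98876953125), (60.68103790283203, 46.23554992675781), 88.56790161132812) [ 0.59802536 -0.62308361] 0.13635385777595077 0.16967847367154684
```

View pics/bores.png

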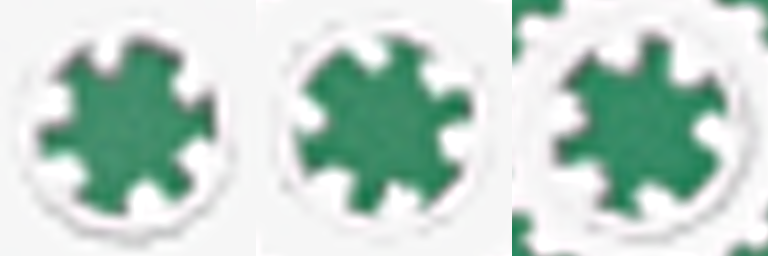

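Tray choice: black A at (181,237) measures about 135 x 140 mm, which fits the 140 x 130 mm description. Black B at (568,202) measures 136 x 170 mm and is too big, and the third box is yellow, so the tray is A. The bores have six slots with two opposite wide ones. The wide axes are L -20°, M 46° and S 48.5°.

```bash
cat >> h.py <<'E'
def plan(x,y,z,yaw):
    """shift/turn (tool frame) to put TCP at xyz, tool down, tool-y at yaw deg (mod 180)"""
    s=read_state(); R0=R.from_quat(s['orientation'])
    best=None
    j1=np.degrees(np.arctan2(y,x))
    for k in (0,180,-180,360):
        a=yaw+k; j6=j1-a
        if abs(j6)>170: continue
        c,s_=np.cos(np.radians(a)),np.sin(np.radians(a))
        Rt=R.from_matrix(np.array([[-s_,c,0],[c,s_,0],[0,0,-1]]))
        if best is None or abs(j6-np.degrees(s['joint_positions'][5]))<abs(best[0]-np.degrees(s['joint_positions'][5])): best=(j6,Rt)
    sh=R0.inv().apply(np.array([x,y,z])-s['eef_pos'])
    rv=np.degrees((R0.inv()*best[1]).as_rotvec())
    print('j6',round(best[0],1),'shift',sh.round(4),'turn',rv.round(2),'rows>=',round(np.linalg.norm(sh)/.0625,1),round(np.linalg.norm(rv)/10.7,1))
def st():
    s=read_state(); Rm=R.from_quat(s['orientation']).as_matrix()
    print('t',round(s['clock'],2),'tcp',s['eef_pos'].round(4),'yaw_y',round(np.degrees(np.arctan2(Rm[1,1],Rm[0,1])),2),'tilt',Rm[:2,2].round(4),'w',round(s['gripper_width'],4),'ff',round(s['finger_force'],1),'F',s['wrist_force'].round(1),'T',s['ft_torque'].round(2))
E
python3 -c "
from h import *
st();plan(.5073,-.3267,.2,-11.1)"
```

```text
t 0.2 tcp [0.1945 0.5141 0.2182] yaw_y 69.27 tilt [-0.0006 -0.0009] w 0.093 ff 0.0 F [ 0.8  0.2 -0.2] T [-0.02  0.01 -0.01]
j6 -21.7 shift [-0.5902 -0.6757  0.0187] turn [-6.000e-02  3.000e-02  8.037e+01] rows>= 14.4 7.5
```

Request:
move_arm(
  series=[
    [-0.59,-0.676,0,0,0,80.4,0.06],
    [-0.59,-0.676,0,0,0,80.4,0.06],
    [-0.59,-0.676,0,0,0,80.4,0.06],
    [-0.59,-0.676,0,0,0,80.4,0.06],
    [-0.59,-0.676,0,0,0,80.4,0.06],
    [-0.59,-0.676,0,0,0,80.4,0.06],
    [-0.59,-0.676,0,0,0,80.4,0.06],
    [-0.59,-0.676,0,0,0,80.4,0.06],
    [-0.59,-0.676,0,0,0,80.4,0.06],
    [-0.59,-0.676,0,0,0,80.4,0.06],
    [-0.59,-0.676,0,0,0,80.4,0.06],
    [-0.59,-0.676,0,0,0,80.4,0.06],
    [-0.59,-0.676,0,0,0,80.4,0.06],
    [-0.59,-0.676,0,0,0,80.4,0.06],
    [-0.59,-0.676,0,0,0,80.4,0.06],
    [-0.59,-0.676,0,0,0,80.4,0.06],
    [-0.59,-0.676,0.02,0,0,80.4,0.06],
    [-0.59,-0.676,0.02,0,0,80.4,0.06],
    [-0.59,-0.676,0.02,0,0,80.4,0.06],
    [-0.59,-0.676,0.02,0,0,80.4,0.06],
  ],
)

```text
clock: 2.7
eef_pos: [0.5075, -0.3264, 0.1997]
orientation: [0.772, 0.635, 0.0, 0.001]
wrist_force: [0.4, -0.3, -0.5]
gripper_width: 0.0596
finger_force: 0.0
```

```bash
python3 -c "
from h import *
st();plan(.5073,-.3267,.107,-11.1)"
```

```text
t 2.7 tcp [ 0.5075 -0.3264  0.1997] yaw_y -11.1 tilt [ 0.0012 -0.0011] w 0.0596 ff 0.0 F [ 0.4 -0.3 -0.5] T [-0.06  0.09 -0.04]
j6 -21.7 shift [-0.0002 -0.0003  0.0927] turn [0.08 0.05 0.  ] rows>= 1.5 0.0
```

Request:
move_arm(
  series=[
    [0,0,0.05,0,0,0,0.06],
    [0,0,0.08,0,0,0,0.06],
    [0,0,0.093,0,0,0,0.06],
    [0,0,0.093,0,0,0,0.03],
    [0,0,0.093,0,0,0,0.015],
    [0,0,0.093,0,0,0,0],
    [0,0,0.093,0,0,0,0],
    [0,0,0.093,0,0,0,0],
    [0,0,0.093,0,0,0,0],
  ],
  newtons=50,
)

```text
clock: 3.82
eef_pos: [0.5123, -0.328, 0.1064]
orientation: [0.772, 0.635, 0.003, 0.005]
wrist_force: [18.0, -2.4, -6.2]
gripper_width: 0.0118
finger_force: 50.0
```

```bash
python3 -c "
from h import *
st()"
```

```text
t 3.83 tcp [ 0.5123 -0.328   0.1064] yaw_y -11.15 tilt [ 0.0104 -0.0036] w 0.0118 ff 50.0 F [18.  -2.4 -6.2] T [-0.29 -2.26  0.1 ]
```

Request:
move_arm(
  series=[
    [0,0.006,0,0,0,0,0],
    [0,0.006,0,0,0,0,0],
    [0,0.006,0,0,0,0,0],
  ],
)

```text
clock: 4.2
eef_pos: [0.5124, -0.3279, 0.1063]
orientation: [0.772, 0.635, -0.001, -0.0]
wrist_force: [-4.1, 0.5, 4.5]
gripper_width: 0.0117
finger_force: 50.0
```

```bash
python3 - <<'E'
from h import *
st()
d=grab('top','t1.png'); im=d['color'][:,:,::-1]
b=cv2.resize(im[180:280,365:505],(784,560),interpolation=cv2.INTER_CUBIC); cv2.imwrite('pics/t1c.png',b)
d=grab('scene'); im=d['color'][:,:,::-1]
cv2.imwrite('pics/s1c.png',cv2.resize(im[140:280,130:290],(800,700))[:600])
E
```

```text
t 4.2 tcp [ 0.5124 -0.3279  0.1063] yaw_y -11.12 tilt [-0.0012 -0.0002] w 0.0117 ff 50.0 F [-4.1  0.5  4.5] T [0.03 0.52 0.01]
```

View pics/s1c.png

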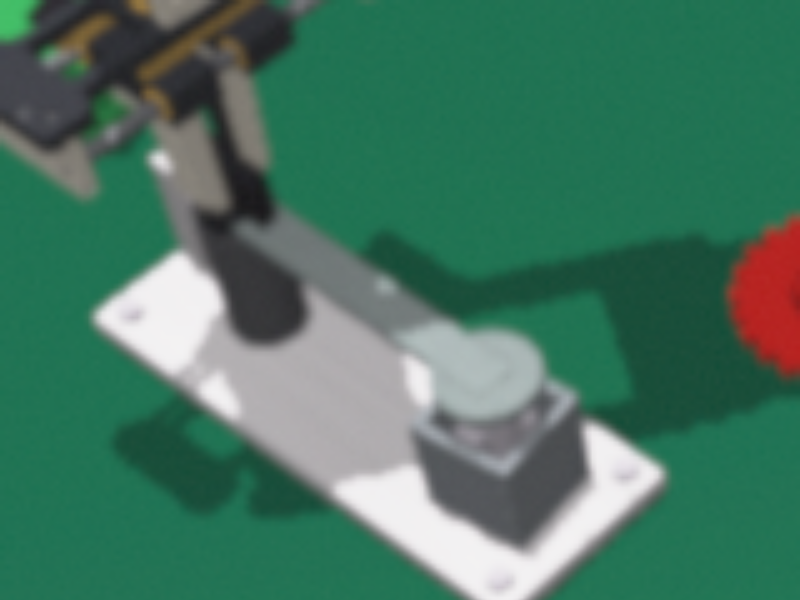

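The knob is gripped (width 11.7 mm) and low force confirms its centre line. Swinging the arm open.

Request:
move_arm(
  series=[
    [0,0,0,0,0,6,0],
    [0,0,0,0,0,12,0],
    [0,0,0,0,0,18,0],
    [0,0,0,0,0,24,0],
    [0,0,0,0,0,30,0],
    [0,0,0,0,0,30,0],
  ],
)

```text
clock: 5.05
eef_pos: [0.5123, -0.3279, 0.1064]
orientation: [0.911, 0.413, -0.001, -0.0]
wrist_force: [-4.9, 1.2, 6.2]
gripper_width: 0.0115
finger_force: 50.0
```

```bash
python3 -c "
from h import *
st()"
```

```text
t 5.05 tcp [ 0.5123 -0.3279  0.1064] yaw_y -41.2 tilt [-0.0012 -0.0001] w 0.0115 ff 50.0 F [-4.9  1.2  6.2] T [-0.01  0.67 -0.01]
```

Request:
move_arm(
  series=[
    [0,0,0,0,0,9,0],
    [0,0,0,0,0,18,0],
    [0,0,0,0,0,27,0],
    [0,0,0,0,0,35,0],
    [0,0,0,0,0,41,0],
    [0,0,0,0,0,44.5,0],
    [0,0,0,0,0,44.5,0],
    [0,0,0,0,0,44.5,0],
  ],
)

```text
clock: 6.05
eef_pos: [0.5123, -0.3278, 0.1064]
orientation: [0.999, 0.038, -0.001, 0.0]
wrist_force: [-4.5, 1.1, 5.6]
gripper_width: 0.0114
finger_force: 50.0
```

```bash
python3 -c "
from h import *
st()"
```

```text
t 6.05 tcp [ 0.5123 -0.3278  0.1064] yaw_y -85.62 tilt [-0.0013 -0.0001] w 0.0114 ff 50.0 F [-4.5  1.1  5.6] T [0.11 0.77 0.01]
```

Request:
move_arm(
  series=[
    [0,0,0,0,0,0,0.04],
    [0,0,0,0,0,0,0.05],
    [0,0,-0.05,0,0,0,0.05],
    [0,0,-0.1,0,0,0,0.07],
    [0,0,-0.14,0,0,0,0.075],
    [0,0,-0.14,0,0,0,0.075],
  ],
)

```text
clock: 6.8
eef_pos: [0.5147, -0.3292, 0.2497]
orientation: [0.999, 0.038, 0.003, 0.003]
wrist_force: [0.6, 0.7, -0.3]
gripper_width: 0.0671
finger_force: 0.0
```

```bash
python3 - <<'E'
from h import *
st()
d=grab('top'); im=d['color']
g=np.arange(-110,60,.5)/1000
# rectified at z=.074 (guard top)
X,Y=np.meshgrid(.545+.06-np.arange(0,130,.25)/1000,-.161+.07-np.arange(0,170,.25)/1000,indexing='ij')
def rect(z):
    uv=proj(d,np.c_[X.ravel(),Y.ravel(),np.full(X.size,z)]).astype(np.float32).reshape(*X.shape,2)
    return cv2.remap(im,uv[:,:,0],uv[:,:,1],cv2.INTER_CUBIC)[:,:,::-1]
p=rect(.074); cv2.imwrite('pics/g1.png',p)
E
```

```text
t 6.8 tcp [ 0.5147 -0.3292  0.2497] yaw_y -85.62 tilt [ 0.0058 -0.0052] w 0.0671 ff 0.0 F [ 0.6  0.7 -0.3] T [-0.06  0.18  0.08]
```

View pics/g1.png

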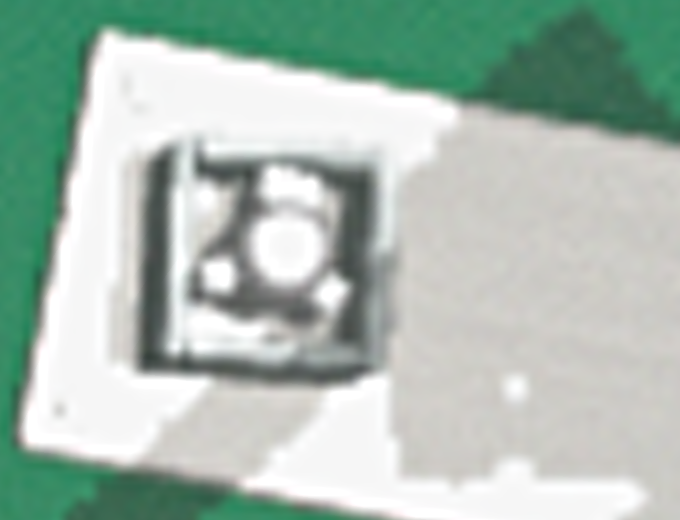

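The view shows the arm swung clear, the guard's rim centred at about (285,248), the hub tip at (286,250), the wide master spline pointing up at (290,187), and narrow splines at (218,275) and (328,292). That puts the master at roughly -9.5° and the guard at about -4°.

```bash
python3 -c "
from h import *
st();plan(.544,-.162,.15,-4)"
```

```text
t 6.85 tcp [ 0.5137 -0.3283  0.2471] yaw_y -85.63 tilt [ 0.0025 -0.0022] w 0.0711 ff 0.0 F [ 0.1 -0.3 -1.1] T [-0.03  0.14 -0.01]
j6 -12.6 shift [ 0.0426 -0.1638  0.0968] turn [ 2.100e-01 -1.000e-02 -8.163e+01] rows>= 3.1 7.6
```

Request:
move_arm(
  series=[
    [0.043,-0.164,0.05,0,0,-81.6,0.075],
    [0.043,-0.164,0.09,0,0,-81.6,0.075],
    [0.043,-0.164,0.096,0,0,-81.6,0.075],
    [0.043,-0.164,0.096,0,0,-81.6,0.075],
    [0.043,-0.164,0.096,0,0,-81.6,0.075],
    [0.043,-0.164,0.096,0,0,-81.6,0.075],
    [0.043,-0.164,0.096,0,0,-81.6,0.075],
    [0.043,-0.164,0.096,0,0,-81.6,0.075],
    [0.043,-0.164,0.096,0,0,-81.6,0.075],
    [0.043,-0.164,0.15,0,0,-81.6,0.075],
    [0.043,-0.164,0.19,0,0,-81.6,0.075],
    [0.043,-0.164,0.2,0,0,-81.6,0.075],
    [0.043,-0.164,0.2,0,0,-81.6,0.04],
    [0.043,-0.164,0.2,0,0,-81.6,0.04],
    [0.043,-0.164,0.2,0,0,-81.6,0.04],
    [0.043,-0.164,0.2,0,0,-81.6,0.04],
  ],
  newtons=25,
)

```text
clock: 8.85
eef_pos: [0.5447, -0.1616, 0.0473]
orientation: [0.732, 0.682, 0.001, 0.002]
wrist_force: [0.6, -0.1, 6.6]
gripper_width: 0.0558
finger_force: 25.0
```

```bash
python3 -c "
from h import *
st();plan(.508,.441,.2,0)"
```

```text
t 8.85 tcp [ 0.5447 -0.1616  0.0473] yaw_y -4.04 tilt [ 0.0031 -0.0016] w 0.0558 ff 25.0 F [ 0.6 -0.1  6.6] T [-0.02  0.13  0.06]
j6 41.0 shift [ 0.5984 -0.0786 -0.1538] turn [ 0.18  0.09 -4.04] rows>= 10.0 0.4
```

Request:
move_arm(
  series=[
    [0,0,-0.04,0,0,0,0.04],
    [0,0,-0.09,0,0,0,0.04],
    [0,0,-0.14,0,0,0,0.04],
    [0,0,-0.14,0,0,0,0.04],
  ],
)

```text
clock: 9.35
eef_pos: [0.5458, -0.1622, 0.1905]
orientation: [0.731, 0.682, 0.002, 0.004]
wrist_force: [0.3, -0.2, -1.9]
gripper_width: 0.0558
finger_force: 25.0
```

```bash
python3 -c "
from h import *
st();plan(.508,.441,.19,0)"
```

```text
t 9.35 tcp [ 0.5458 -0.1622  0.1905] yaw_y -4.02 tilt [ 0.0082 -0.0043] w 0.0558 ff 25.0 F [ 0.3 -0.2 -1.9] T [-0.08  0.05  0.01]
j6 41.0 shift [ 0.599  -0.0801 -0.0024] turn [ 0.48  0.23 -4.02] rows>= 9.7 0.4
```

Request:
move_arm(
  series=[
    [0.06,-0.008,0,0,0,-4,0.04],
    [0.12,-0.016,0,0,0,-4,0.04],
    [0.18,-0.024,0,0,0,-4,0.04],
    [0.24,-0.032,0,0,0,-4,0.04],
    [0.3,-0.04,0,0,0,-4,0.04],
    [0.36,-0.048,0,0,0,-4,0.04],
    [0.42,-0.056,0,0,0,-4,0.04],
    [0.48,-0.064,0,0,0,-4,0.04],
    [0.54,-0.072,0,0,0,-4,0.04],
    [0.6,-0.08,0,0,0,-4,0.04],
    [0.6,-0.08,0,0,0,-4,0.04],
    [0.6,-0.08,0,0,0,-4,0.04],
    [0.6,-0.08,0.06,0,0,-4,0.04],
    [0.6,-0.08,0.12,0,0,-4,0.04],
    [0.6,-0.08,0.14,0,0,-4,0.04],
    [0.6,-0.08,0.145,0,0,-4,0.04],
    [0.6,-0.08,0.145,0,0,-4,0.04],
  ],
)

```text
clock: 11.48
eef_pos: [0.5068, 0.4423, 0.0415]
orientation: [0.708, 0.706, 0.001, 0.0]
wrist_force: [-0.2, 0.6, -1.2]
gripper_width: 0.0558
finger_force: 25.0
```

```bash
python3 -c "
from h import *
st()"
```

```text
t 11.47 tcp [0.5068 0.4423 0.0415] yaw_y -0.11 tilt [0.001  0.0004] w 0.0558 ff 25.0 F [-0.2  0.6 -1.2] T [-0.07  0.09  0.02]
```

Request:
move_arm(
  series=[
    [0,0,0.003,0,0,0,0.04],
    [0,0,0.003,0,0,0,0.04],
    [0,0,0.003,0,0,0,0.07],
    [0,0,0.003,0,0,0,0.075],
    [0,0,0.003,0,0,0,0.075],
    [0,0,-0.05,0,0,0,0.075],
    [0,0,-0.11,0,0,0,0.075],
    [0,0,-0.16,0,0,0,0.075],
    [0,0,-0.16,0,0,0,0.075],
  ],
)

```text
clock: 12.6
eef_pos: [0.5082, 0.4447, 0.2067]
orientation: [0.707, 0.707, 0.005, 0.001]
wrist_force: [-0.6, 0.3, -0.2]
gripper_width: 0.0754
finger_force: 0.0
```

```bash
cat >> h.py <<'E'
def bore(d,x,y,zt=.022):
    """bore centre and wide-slot axis (deg mod 180) from the top view"""
    im=d['color']; g=np.arange(-32,32,.25)/1000
    X,Y=np.meshgrid(x-g,y-g,indexing='ij')
    uv=proj(d,np.c_[X.ravel(),Y.ravel(),np.full(X.size,zt)]).astype(np.float32).reshape(*X.shape,2)
    p=cv2.remap(im,uv[:,:,0],uv[:,:,1],cv2.INTER_CUBIC)
    _,k,_,_=cv2.connectedComponentsWithStats((p[:,:,0]<150).astype(np.uint8))
    q=k==k[128,128]; cx,cy=X[q].mean(),Y[q].mean()
    rr=np.hypot(X-cx,Y-cy); th=np.arctan2(Y-cy,X-cx); m=q&(rr>.0165)
    z=np.exp(2j*th[m]).sum()/m.sum(); six=np.exp(6j*th[m]).sum()
    a2=np.degrees(np.angle(z))/2; a6=np.degrees(np.angle(six))/6
    a6+=60*round((a2-a6)/60)
    return cx,cy,a2,abs(z),a6
E
python3 - <<'E'
from h import *
st()
d=grab('top'); im=d['color']
for n,(x,y) in dict(L=(0.625,0.1155),M=(0.4385,0.0842),S=(0.5163,0.261)).items(): print(n,np.round(bore(d,x,y),4))
X,Y=np.meshgrid(.605-np.arange(0,130,.25)/1000,-.09-np.arange(0,150,.25)/1000,indexing='ij')
uv=proj(d,np.c_[X.ravel(),Y.ravel(),np.full(X.size,.072)]).astype(np.float32).reshape(*X.shape,2)
h=cv2.remap(im,uv[:,:,0],uv[:,:,1],cv2.INTER_CUBIC)[:,:,::-1]
cv2.imwrite('pics/hub2.png',np.hstack([cv2.resize(h[120:400,150:430],(500,500)),cv2.resize(im[180:290,120:190,::-1],(300,500))]))
E
```

```text
t 12.6 tcp [0.5082 0.4447 0.2067] yaw_y -0.02 tilt [0.009  0.0056] w 0.0754 ff 0.0 F [-0.6  0.3 -0.2] T [-0.09  0.03  0.  ]
L [  0.6255   0.1154 -20.946    0.1044 -19.9499]
M [ 0.439   0.0846 48.3237  0.1002 45.9591]
S [ 0.5164  0.2607 40.5199  0.0776 48.4202]
```

View pics/hub2.png

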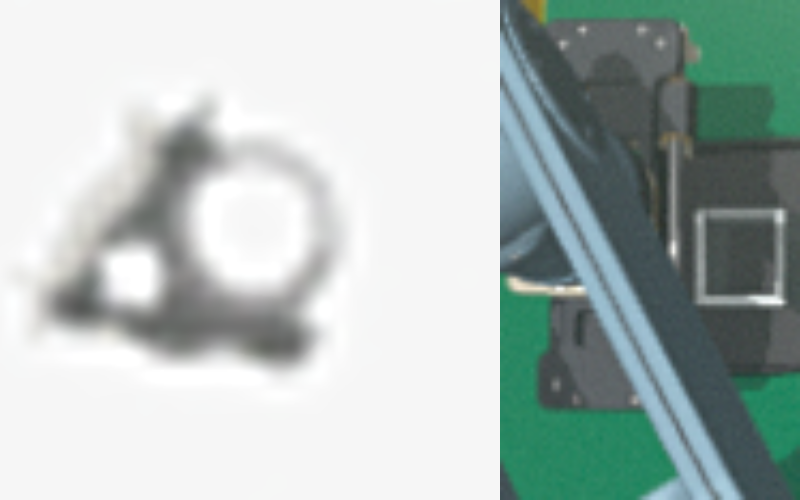

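The guard is in the tray (white frame in the right-hand part). The hub shows little contrast against the white plate, so I'll stretch the contrast to get the spline angle, using both views.

```bash
python3 - <<'E'
from h import *
out=[]
for n in ('top','scene'):
    d=grab(n); im=d['color']
    X,Y=np.meshgrid(.543+.03-np.arange(0,60,.15)/1000,-.161+.03-np.arange(0,60,.15)/1000,indexing='ij')
    uv=proj(d,np.c_[X.ravel(),Y.ravel(),np.full(X.size,.072)]).astype(np.float32).reshape(*X.shape,2)
    h=cv2.remap(im,uv[:,:,0],uv[:,:,1],cv2.INTER_CUBIC).min(2).astype(float)
    lo=(205,100)[n=='scene']
    print(n,np.percentile(h,[1,10,50,90,99]))
    h=np.clip((h-lo)/(255-lo),0,1)*255
    out.append(cv2.applyColorMap(h.astype(np.uint8),cv2.COLORMAP_JET))
cv2.imwrite('pics/hub3.png',np.hstack(out))
E
```

```text
top [103. 153. 246. 250. 255.]
scene [ 28.  90. 190. 234. 235.]
```

View pics/hub3.png

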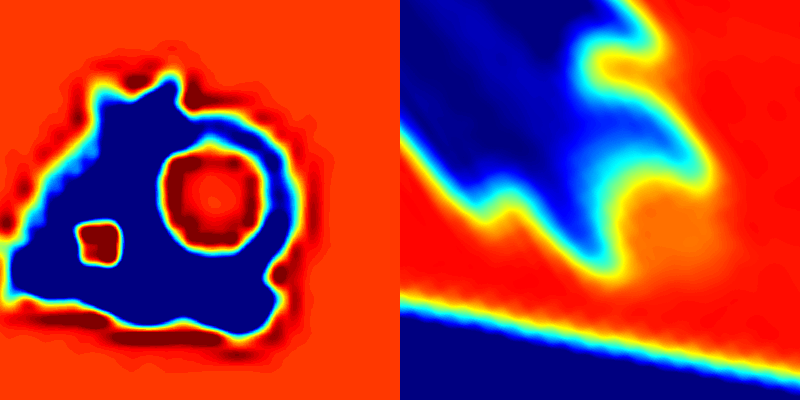

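Left is the top view: tip circle centre (215,200), narrow spline (100,244). That gives a hub near (0.543,-0.161) with its master at about -10°. Next I'll check the cog positions against the scene camera and plan the L pick.

```bash
python3 - <<'E'
from h import *
d=grab('scene')
for n,(x,y) in dict(L=(0.6255,0.1154),M=(0.439,0.0846),S=(0.5164,0.2607)).items(): print(n,np.round(bore(d,x,y),4))
st();plan(.6255,.1154,.1,0)
E
```

```text
L [  0.6297   0.1145 -13.8898   0.1121 -19.4879]
M [ 0.4431  0.0833 32.9157  0.1255 46.0004]
S [ 0.5201  0.2596 43.5569  0.1396 48.4617]
t 12.8 tcp [0.5049 0.4426 0.1988] yaw_y -0.03 tilt [-0.0027 -0.0017] w 0.0754 ff 0.0 F [-0.1  0.2  0.8] T [-0.06  0.11 -0.  ]
j6 10.5 shift [-0.3269  0.121   0.099 ] turn [-0.16  0.1  -0.03] rows>= 5.8 0.0
```

Request:
move_arm(
  series=[
    [-0.06,0.022,0,0,0,0,0.075],
    [-0.12,0.044,0,0,0,0,0.075],
    [-0.18,0.066,0.02,0,0,0,0.075],
    [-0.24,0.09,0.05,0,0,0,0.075],
    [-0.29,0.11,0.08,0,0,0,0.075],
    [-0.327,0.1225,0.1,0,0,0,0.075],
    [-0.327,0.1225,0.11,0,0,0,0.075],
    [-0.327,0.1225,0.11,0,0,0,0.075],
    [-0.327,0.1225,0.11,0,0,0,0.075],
  ],
  newtons=25,
)

```text
clock: 13.92
eef_pos: [0.6279, 0.1175, 0.0909]
orientation: [0.707, 0.707, 0.0, -0.0]
wrist_force: [-1.4, 0.2, 0.4]
gripper_width: 0.0749
finger_force: 0.0
```

```bash
python3 -c "
from h import *
st();plan(.627,.115,.0105,0)"
```

```text
t 13.93 tcp [0.6279 0.1175 0.0909] yaw_y 0.06 tilt [0.     0.0004] w 0.0749 ff 0.0 F [-1.4  0.2  0.4] T [-0.03  0.05  0.  ]
j6 10.4 shift [-0.0025 -0.0009  0.0804] turn [ 0.   -0.02  0.06] rows>= 1.3 0.0
```

Request:
move_arm(
  series=[
    [-0.0025,-0.001,0.04,0,0,0,0.075],
    [-0.0025,-0.001,0.07,0,0,0,0.075],
    [-0.0025,-0.001,0.0805,0,0,0,0.075],
    [-0.0025,-0.001,0.0805,0,0,0,0.075],
    [-0.0025,-0.001,0.0805,0,0,0,0.058],
    [-0.0025,-0.001,0.0805,0,0,0,0.04],
    [-0.0025,-0.001,0.0805,0,0,0,0.04],
    [-0.0025,-0.001,0.0805,0,0,0,0.04],
  ],
  newtons=35,
)

```text
clock: 14.92
eef_pos: [0.6278, 0.1136, 0.0115]
orientation: [0.707, 0.707, 0.001, 0.001]
wrist_force: [-0.6, 0.6, 6.1]
gripper_width: 0.0552
finger_force: 35.0
```

```bash
python3 -c "
from h import *
st()"
```

```text
t 14.93 tcp [0.6278 0.1136 0.0115] yaw_y -0.03 tilt [0.0018 0.0002] w 0.0552 ff 35.0 F [-0.6  0.6  6.1] T [0.09 0.44 0.05]
```

Request:
move_arm(
  series=[
    [0,0,-0.03,0,0,0,0.04],
    [0,0,-0.07,0,0,0,0.04],
    [0,0,-0.12,0,0,0,0.04],
    [0,0,-0.12,0,0,0,0.04],
  ],
)

```text
clock: 15.42
eef_pos: [0.63, 0.1135, 0.1344]
orientation: [0.707, 0.707, 0.003, 0.003]
wrist_force: [-0.1, 1.0, -4.3]
gripper_width: 0.0555
finger_force: 35.0
```

```bash
python3 -c "
from h import *
st();plan(.544,-.162,.125,10)
d=grab('top');u=proj(d,[[.628,.115,.13]])[0];print(u)
"
```

```text
t 15.43 tcp [0.63   0.1135 0.1344] yaw_y -0.03 tilt [0.0086 0.    ] w 0.0555 ff 35.0 F [-0.1  1.  -4.3] T [-0.1   0.02 -0.03]
j6 -26.6 shift [-0.2756 -0.0859  0.0087] turn [  0.49   0.04 -10.03] rows>= 4.6 0.9
[299.06184609 184.89579794]
```

Request:
move_arm(
  series=[
    [-0.05,-0.016,0,0,0,-2,0.04],
    [-0.1,-0.031,0,0,0,-4,0.04],
    [-0.15,-0.047,0,0,0,-6,0.04],
    [-0.2,-0.062,0,0,0,-8,0.04],
    [-0.25,-0.078,0,0,0,-10,0.04],
    [-0.275,-0.085,0,0,0,-10,0.04],
    [-0.275,-0.085,0,0,0,-10,0.04],
    [-0.275,-0.085,0.01,0,0,-10,0.04],
    [-0.275,-0.085,0.01,0,0,-10,0.04],
  ],
)

```text
clock: 16.6
eef_pos: [0.5409, -0.1596, 0.1181]
orientation: [0.642, 0.766, -0.0, -0.002]
wrist_force: [0.0, -0.3, -3.8]
gripper_width: 0.0554
finger_force: 35.0
```

```bash
python3 - <<'E'
from h import *
st();plan(.544,-.162,.1,10)
d=grab('scene');cv2.imwrite('pics/pre.png',cv2.resize(d['color'][110:290,110:330,::-1],(733,600),interpolation=cv2.INTER_CUBIC))
E
```

```text
t 16.6 tcp [ 0.5409 -0.1596  0.1181] yaw_y 10.04 tilt [-0.0034  0.0021] w 0.0554 ff 35.0 F [ 0.  -0.3 -3.8] T [-0.06  0.1   0.05]
j6 -26.6 shift [-0.0029  0.0027  0.0181] turn [-0.17 -0.15  0.04] rows>= 0.3 0.0
```

View pics/pre.png

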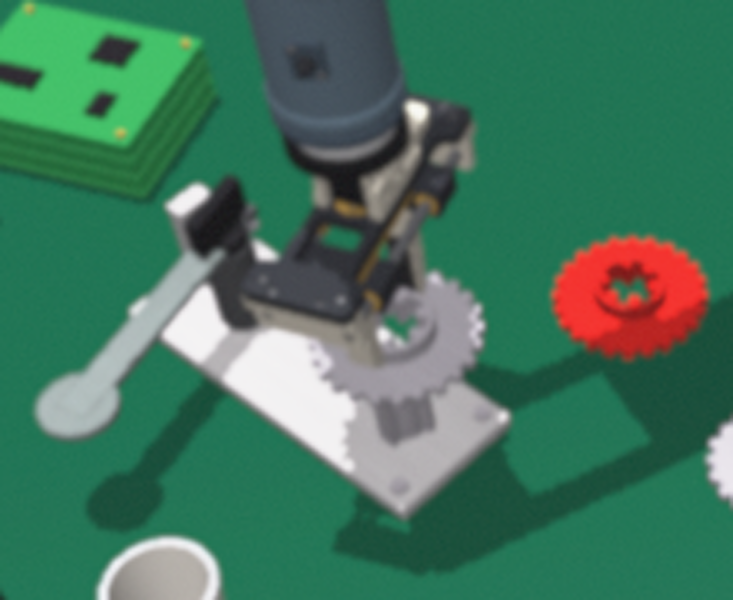

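The scene view shows L held level above the hub, with the arm open. I'll lower it onto the pilot and read the force.

Request:
move_arm(
  series=[
    [-0.002,0.002,0.005,0,0,0,0.04],
    [-0.002,0.002,0.012,0,0,0,0.04],
    [-0.002,0.002,0.02,0,0,0,0.04],
    [-0.002,0.002,0.026,0,0,0,0.04],
    [-0.002,0.002,0.03,0,0,0,0.04],
    [-0.002,0.002,0.03,0,0,0,0.04],
  ],
)

```text
clock: 17.4
eef_pos: [0.5441, -0.163, 0.0898]
orientation: [0.643, 0.766, -0.0, -0.0]
wrist_force: [0.1, -0.9, -3.3]
gripper_width: 0.0554
finger_force: 35.0
```

```bash
python3 -c "
from h import *
st();"
```

```text
t 17.4 tcp [ 0.5441 -0.163   0.0898] yaw_y 9.97 tilt [-0.0007  0.0003] w 0.0554 ff 35.0 F [ 0.1 -0.9 -3.3] T [-0.05  0.1  -0.03]
```

Request:
move_arm(
  series=[
    [0,0,0.003,0,0,0,0.04],
    [0,0,0.006,0,0,0,0.04],
    [0,0,0.009,0,0,0,0.04],
    [0,0,0.012,0,0,0,0.04],
    [0,0,0.012,0,0,0,0.04],
  ],
)

```text
clock: 18.02
eef_pos: [0.5441, -0.163, 0.0778]
orientation: [0.643, 0.766, -0.0, -0.0]
wrist_force: [-0.4, 0.2, -4.1]
gripper_width: 0.0556
finger_force: 35.0
```

```bash
python3 -c "
from h import *
st();"
```

```text
t 18.02 tcp [ 0.5441 -0.163   0.0778] yaw_y 9.97 tilt [-0.0005  0.0002] w 0.0556 ff 35.0 F [-0.4  0.2 -4.1] T [-0.09  0.06 -0.  ]
```

Already past the spline tops with no force, so it's keyed. Lowering to home.

Request:
move_arm(
  series=[
    [0,0,0.008,0,0,0,0.04],
    [0,0,0.017,0,0,0,0.04],
    [0,0,0.026,0,0,0,0.04],
    [0,0,0.035,0,0,0,0.04],
    [0,0,0.044,0,0,0,0.04],
    [0,0,0.05,0,0,0,0.04],
    [0,0,0.053,0,0,0,0.04],
    [0,0,0.053,0,0,0,0.04],
  ],
)

```text
clock: 19.02
eef_pos: [0.5444, -0.1631, 0.0255]
orientation: [0.643, 0.766, 0.0, 0.0]
wrist_force: [-2.2, -0.2, -1.0]
gripper_width: 0.0556
finger_force: 35.0
```

```bash
python3 -c "
from h import *
st();"
```

```text
t 19.02 tcp [ 0.5444 -0.1631  0.0255] yaw_y 9.98 tilt [ 0.0003 -0.0002] w 0.0556 ff 35.0 F [-2.2 -0.2 -1. ] T [-0.02  0.18  0.04]
```

Request:
move_arm(
  series=[
    [0,0,0,0,0,0,0.065],
    [0,0,0,0,0,0,0.075],
    [0,0,0,0,0,0,0.075],
    [0,0,-0.05,0,0,0,0.075],
    [0,0,-0.1,0,0,0,0.075],
    [0,0,-0.12,0,0,0,0.075],
    [0,0,-0.12,0,0,0,0.075],
  ],
)

```text
clock: 19.9
eef_pos: [0.5456, -0.1636, 0.1471]
orientation: [0.643, 0.766, 0.001, 0.002]
wrist_force: [-0.3, 0.3, -0.4]
gripper_width: 0.0753
finger_force: 0.0
```

```bash
python3 - <<'E'
from h import *
st()
for c in ('top','scene'):
    d=grab(c)
    for n,(x,y) in dict(M=(0.439,0.0846),S=(0.5164,0.2607)).items(): print(c,n,np.round(bore(d,x,y),4))
plan(.441,.084,.11,50)
E
```

```text
t 19.9 tcp [ 0.5456 -0.1636  0.1471] yaw_y 9.97 tilt [ 0.0041 -0.0021] w 0.0753 ff 0.0 F [-0.3  0.3 -0.4] T [-0.11  0.04  0.  ]
top M [ 0.439   0.0846 48.4158  0.0998 46.011 ]
top S [ 0.5164  0.2607 43.2069  0.081  48.4174]
scene M [ 0.4432  0.0834 31.7988  0.1514 45.8635]
scene S [ 0.5201  0.2596 42.096   0.163  48.4045]
j6 -39.2 shift [ 0.2609 -0.0585  0.0346] turn [-3.000e-02 -5.000e-02 -4.003e+01] rows>= 4.3 3.7
```

Request:
move_arm(
  series=[
    [0.06,-0.013,0,0,0,-10,0.075],
    [0.12,-0.026,0,0,0,-20,0.075],
    [0.18,-0.04,0,0,0,-30,0.075],
    [0.24,-0.054,0.02,0,0,-40,0.075],
    [0.261,-0.0585,0.035,0,0,-40,0.075],
    [0.261,-0.0585,0.06,0,0,-40,0.075],
    [0.261,-0.0585,0.07,0,0,-40,0.075],
    [0.261,-0.0585,0.07,0,0,-40,0.075],
    [0.261,-0.0585,0.07,0,0,-40,0.075],
  ],
)

```text
clock: 21.12
eef_pos: [0.4421, 0.0835, 0.0754]
orientation: [0.343, 0.939, 0.0, 0.0]
wrist_force: [0.3, 0.3, 0.6]
gripper_width: 0.0751
finger_force: 0.0
```

```bash
python3 -c "
from h import *
st();plan(.441,.084,.0105,50)"
```

```text
t 21.12 tcp [0.4421 0.0835 0.0754] yaw_y 49.92 tilt [ 0.0004 -0.    ] w 0.0751 ff 0.0 F [0.3 0.3 0.6] T [-0.01  0.03  0.02]
j6 -39.2 shift [ 0.0011 -0.0003  0.0649] turn [ 0.01  0.02 -0.08] rows>= 1.0 0.0
```

Request:
move_arm(
  series=[
    [0.001,0,0.03,0,0,0,0.075],
    [0.001,0,0.055,0,0,0,0.075],
    [0.001,0,0.065,0,0,0,0.075],
    [0.001,0,0.065,0,0,0,0.075],
    [0.001,0,0.065,0,0,0,0.058],
    [0.001,0,0.065,0,0,0,0.04],
    [0.001,0,0.065,0,0,0,0.04],
    [0.001,0,0.065,0,0,0,0.04],
  ],
  newtons=35,
)

```text
clock: 22.12
eef_pos: [0.4413, 0.0845, 0.0109]
orientation: [0.342, 0.94, 0.0, 0.001]
wrist_force: [-1.3, -0.1, 7.4]
gripper_width: 0.0545
finger_force: 35.0
```

```bash
python3 -c "
from h import *
st()"
```

```text
t 22.12 tcp [0.4413 0.0845 0.0109] yaw_y 49.97 tilt [ 0.0014 -0.0002] w 0.0545 ff 35.0 F [-1.3 -0.1  7.4] T [-0.22  0.19 -0.11]
```

Request:
move_arm(
  series=[
    [0,0,-0.03,0,0,0,0.04],
    [0,0,-0.07,0,0,0,0.04],
    [0,0,-0.12,0,0,0,0.04],
    [0,0,-0.12,0,0,0,0.04],
  ],
)

```text
clock: 22.62
eef_pos: [0.4433, 0.0845, 0.1333]
orientation: [0.342, 0.94, 0.001, 0.004]
wrist_force: [0.3, 0.2, -2.6]
gripper_width: 0.0545
finger_force: 35.4
```

```bash
python3 -c "
from h import *
st();plan(.544,-.1635,.13,-6)"
```

```text
t 22.62 tcp [0.4433 0.0845 0.1333] yaw_y 49.98 tilt [ 0.0075 -0.0004] w 0.0545 ff 35.4 F [ 0.3  0.2 -2.6] T [-0.02 -0.04  0.04]
j6 -10.7 shift [-0.2366 -0.1252  0.0042] turn [ 0.41  0.19 55.98] rows>= 4.3 5.2
```

Request:
move_arm(
  series=[
    [-0.05,-0.025,0,0,0,9,0.04],
    [-0.1,-0.05,0,0,0,18,0.04],
    [-0.15,-0.075,0,0,0,28,0.04],
    [-0.2,-0.1,0,0,0,38,0.04],
    [-0.23,-0.12,0,0,0,48,0.04],
    [-0.238,-0.124,0,0,0,56,0.04],
    [-0.238,-0.124,0,0,0,56,0.04],
    [-0.238,-0.124,0.01,0,0,56,0.04],
    [-0.238,-0.124,0.01,0,0,56,0.04],
    [-0.238,-0.124,0.01,0,0,56,0.04],
  ],
)

```text
clock: 23.88
eef_pos: [0.543, -0.1627, 0.1199]
orientation: [0.743, 0.67, -0.0, -0.0]
wrist_force: [-0.1, 0.0, -2.5]
gripper_width: 0.0547
finger_force: 35.4
```

```bash
python3 -c "
from h import *
st();plan(.544,-.163,.088,-6)"
```

```text
t 23.88 tcp [ 0.543  -0.1627  0.1199] yaw_y -5.94 tilt [-0.0005  0.0003] w 0.0547 ff 35.4 F [-0.1  0.  -2.5] T [-0.12  0.05  0.01]
j6 -10.7 shift [-0.0002  0.001   0.0319] turn [-0.03 -0.01  0.06] rows>= 0.5 0.0
```

Request:
move_arm(
  series=[
    [0,0.001,0.01,0,0,0,0.04],
    [0,0.001,0.02,0,0,0,0.04],
    [0,0.001,0.026,0,0,0,0.04],
    [0,0.001,0.031,0,0,0,0.04],
    [0,0.001,0.035,0,0,0,0.04],
    [0,0.001,0.039,0,0,0,0.04],
    [0,0.001,0.042,0,0,0,0.04],
    [0,0.001,0.042,0,0,0,0.04],
  ],
)

```text
clock: 24.88
eef_pos: [0.5442, -0.1631, 0.0778]
orientation: [0.743, 0.669, 0.0, -0.0]
wrist_force: [0.8, 2.5, -4.1]
gripper_width: 0.0545
finger_force: 35.3
```

```bash
python3 -c "
from h import *
st()"
```

```text
t 24.88 tcp [ 0.5442 -0.1631  0.0778] yaw_y -6.03 tilt [-0.0001  0.0008] w 0.0545 ff 35.3 F [ 0.8  2.5 -4.1] T [ 0.39 -0.12  0.  ]
```

Request:
move_arm(
  series=[
    [0,0,0.006,0,0,0,0.04],
    [0,0,0.012,0,0,0,0.04],
    [0,0,0.018,0,0,0,0.04],
    [0,0,0.024,0,0,0,0.04],
    [0,0,0.029,0,0,0,0.04],
    [0,0,0.031,0,0,0,0.04],
    [0,0,0.031,0,0,0,0.04],
  ],
)

```text
clock: 25.75
eef_pos: [0.544, -0.1629, 0.0469]
orientation: [0.743, 0.669, 0.0, -0.001]
wrist_force: [1.2, 5.5, 1.0]
gripper_width: 0.0548
finger_force: 34.9
```

```bash
python3 -c "
from h import *
st()"
```

```text
t 25.75 tcp [ 0.544  -0.1629  0.0469] yaw_y -6.02 tilt [-0.0006  0.0009] w 0.0548 ff 34.9 F [1.2 5.5 1. ] T [ 0.92 -0.06  0.11]
```

Request:
move_arm(
  series=[
    [0,0,0,0,0,0,0.065],
    [0,0,0,0,0,0,0.075],
    [0,0,0,0,0,0,0.075],
    [0,0,-0.05,0,0,0,0.075],
    [0,0,-0.09,0,0,0,0.075],
    [0,0,-0.1,0,0,0,0.075],
    [0,0,-0.1,0,0,0,0.075],
  ],
)

```text
clock: 26.62
eef_pos: [0.5442, -0.1638, 0.1472]
orientation: [0.743, 0.669, 0.0, 0.0]
wrist_force: [1.0, -0.2, -0.5]
gripper_width: 0.075
finger_force: 0.0
```

```bash
python3 - <<'E'
from h import *
st()
for c in ('top','scene'):
    d=grab(c); print(c,np.round(bore(d,0.5164,0.2607),4))
plan(.5182,.2602,.11,50)
E
```

```text
t 26.62 tcp [ 0.5442 -0.1638  0.1472] yaw_y -6.04 tilt [ 0.0006 -0.0005] w 0.075 ff 0.0 F [ 1.  -0.2 -0.5] T [-0.08  0.04  0.02]
top [  0.5061   0.2593 -75.8183   0.551  -58.1316]
scene [  0.5129   0.2613 -70.4235   0.3396 -48.1851]
j6 -23.3 shift [ 0.4184 -0.0693  0.0361] turn [ -0.11  -0.12 -56.04] rows>= 6.8 5.2
```

S has moved, the announced nudge. I'll locate it again.

```bash
python3 - <<'E'
from h import *
d=grab('top'); im=d['color']; hsv=cv2.cvtColor(im,cv2.COLOR_RGB2HSV)
w=((hsv[:,:,1]<60)&(hsv[:,:,2]>120)).astype(np.uint8)
for c in cv2.findContours(w[170:320,200:350].copy(),cv2.RETR_EXTERNAL,cv2.CHAIN_APPROX_NONE)[0]:
    if cv2.contourArea(c)<300: continue
    (x,y),r=cv2.minEnclosingCircle(c); u=(x+200,y+170); P=ray(d,[u],.008)[0]; print(u,r*2,P.round(4))
    if abs(r*2-31)<4:
        b=bore(d,*P[:2]); print('top',np.round(b,4)); print('scene',np.round(bore(grab('scene'),*P[:2]),4))
        cv2.imwrite('pics/s2.png',cv2.resize(im[int(u[1])-35:int(u[1])+35,int(u[0])-35:int(u[0])+35,::-1],(560,560),interpolation=cv2.INTER_CUBIC))
E
```

```text
(249.49206161499023, 244.25396728515625) 31.020233154296875 [0.4861 0.2545 0.008 ]
top [ 0.4861  0.2542 45.3432  0.115  48.2281]
scene [ 0.4901  0.2529 46.2277  0.1428 48.0343]
(237.5, 183.5) 24.69837760925293 [0.653  0.2886 0.008 ]
```

View pics/s2.png

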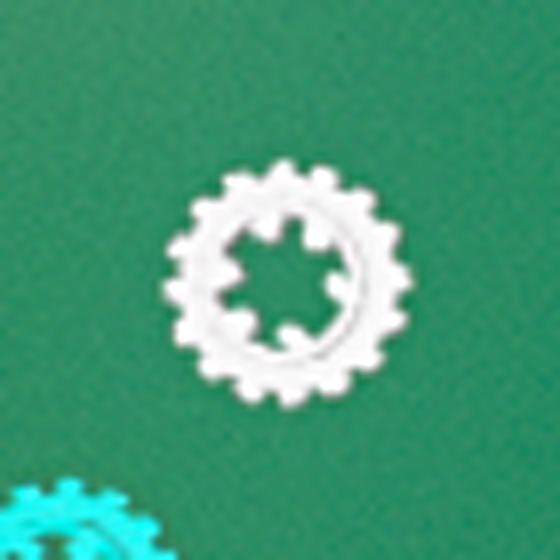

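The steel S cog now lies collar up at top pixel (249.5,244.3), with its axis at 48.2°. The turquoise look-alike is about 130 mm away.

```bash
python3 -c "
from h import *
st();plan(.488,.2535,.11,50)"
```

```text
t 26.82 tcp [ 0.5432 -0.1631  0.1453] yaw_y -6.04 tilt [-0.0029  0.0015] w 0.0748 ff 0.0 F [-0.  -0.5  0.5] T [-0.02  0.09 -0.01]
j6 -22.5 shift [ 0.4085 -0.0986  0.0361] turn [ -0.13  -0.15 -56.04] rows>= 6.7 5.2
```

Request:
move_arm(
  series=[
    [0.06,-0.014,0,0,0,-10,0.075],
    [0.12,-0.029,0,0,0,-20,0.075],
    [0.18,-0.043,0,0,0,-30,0.075],
    [0.24,-0.058,0,0,0,-40,0.075],
    [0.3,-0.072,0,0,0,-50,0.075],
    [0.36,-0.087,0,0,0,-56,0.075],
    [0.4085,-0.0985,0.02,0,0,-56,0.075],
    [0.4085,-0.0985,0.05,0,0,-56,0.075],
    [0.4085,-0.0985,0.07,0,0,-56,0.075],
    [0.4085,-0.0985,0.07,0,0,-56,0.075],
    [0.4085,-0.0985,0.07,0,0,-56,0.075],
  ],
)

```text
clock: 28.2
eef_pos: [0.4894, 0.2529, 0.0773]
orientation: [0.342, 0.94, -0.0, -0.0]
wrist_force: [0.2, 0.2, -0.0]
gripper_width: 0.0748
finger_force: 0.0
```

```bash
python3 -c "
from h import *
st();plan(.488,.2535,.0105,50)
print(bore(grab('scene'),.4861,.2545))"
```

```text
t 28.2 tcp [0.4894 0.2529 0.0773] yaw_y 49.96 tilt [-0.0002 -0.0001] w 0.0748 ff 0.0 F [ 0.2  0.2 -0. ] T [-0.08  0.04 -0.02]
j6 -22.5 shift [ 0.0014 -0.0004  0.0668] turn [-0.01 -0.   -0.04] rows>= 1.1 0.0
(np.float64(0.4847286663573393), np.float64(0.2548988789646373), np.float64(18.6137306282967), np.float64(0.011525793259321987), np.float64(44.41848049806275))
```

Request:
move_arm(
  series=[
    [0.0015,0,0.03,0,0,0,0.075],
    [0.0015,0,0.055,0,0,0,0.075],
    [0.0015,0,0.067,0,0,0,0.075],
    [0.0015,0,0.067,0,0,0,0.075],
    [0.0015,0,0.067,0,0,0,0.058],
    [0.0015,0,0.067,0,0,0,0.04],
    [0.0015,0,0.067,0,0,0,0.04],
    [0.0015,0,0.067,0,0,0,0.04],
  ],
  newtons=35,
)

```text
clock: 29.25
eef_pos: [0.4887, 0.2542, 0.011]
orientation: [0.342, 0.94, 0.001, 0.001]
wrist_force: [0.1, 0.6, 6.2]
gripper_width: 0.0543
finger_force: 34.9
```

```bash
python3 -c "
from h import *
st()"
```

```text
t 29.25 tcp [0.4887 0.2542 0.011 ] yaw_y 49.97 tilt [0.0017 0.0005] w 0.0543 ff 34.9 F [0.1 0.6 6.2] T [ 0.09  0.04 -0.  ]
```

Request:
move_arm(
  series=[
    [0,0,-0.03,0,0,0,0.04],
    [0,0,-0.07,0,0,0,0.04],
    [0,0,-0.12,0,0,0,0.04],
    [0,0,-0.12,0,0,0,0.04],
    [0,0,-0.12,0,0,0,0.04],
  ],
)

```text
clock: 29.88
eef_pos: [0.487, 0.2537, 0.1291]
orientation: [0.342, 0.94, -0.001, -0.001]
wrist_force: [-0.7, 0.2, -3.2]
gripper_width: 0.0543
finger_force: 34.9
```

```bash
python3 -c "
from h import *
st();plan(.544,-.163,.12,-8.2)"
```

```text
t 29.88 tcp [0.487  0.2537 0.1291] yaw_y 49.97 tilt [-0.0019 -0.0006] w 0.0543 ff 34.9 F [-0.7  0.2 -3.2] T [-0.09  0.06  0.02]
j6 -8.5 shift [-0.3116 -0.2824  0.0092] turn [-1.200e-01 -1.000e-02  5.817e+01] rows>= 6.7 5.4
```

Request:
move_arm(
  series=[
    [-0.045,-0.04,0,0,0,9,0.04],
    [-0.09,-0.08,0,0,0,18,0.04],
    [-0.135,-0.12,0,0,0,28,0.04],
    [-0.18,-0.16,0,0,0,38,0.04],
    [-0.225,-0.2,0,0,0,48,0.04],
    [-0.27,-0.24,0,0,0,58.2,0.04],
    [-0.305,-0.278,0,0,0,58.2,0.04],
    [-0.311,-0.282,0,0,0,58.2,0.04],
    [-0.311,-0.282,0.01,0,0,58.2,0.04],
    [-0.311,-0.282,0.01,0,0,58.2,0.04],
    [-0.311,-0.282,0.01,0,0,58.2,0.04],
  ],
)

```text
clock: 31.25
eef_pos: [0.5444, -0.1603, 0.1196]
orientation: [0.755, 0.655, -0.0, -0.001]
wrist_force: [0.4, -0.0, -1.7]
gripper_width: 0.0541
finger_force: 34.9
```

```bash
python3 -c "
from h import *
st();plan(.544,-.163,.078,-8.2)"
```

```text
t 31.25 tcp [ 0.5444 -0.1603  0.1196] yaw_y -8.12 tilt [-0.0012  0.0007] w 0.0541 ff 34.9 F [ 0.4 -0.  -1.7] T [-0.11  0.12 -0.07]
j6 -8.5 shift [-0.0027 -0.      0.0416] turn [-0.07 -0.03  0.08] rows>= 0.7 0.0
```

Request:
move_arm(
  series=[
    [-0.0025,0,0.01,0,0,0,0.04],
    [-0.0025,0,0.02,0,0,0,0.04],
    [-0.0025,0,0.026,0,0,0,0.04],
    [-0.0025,0,0.031,0,0,0,0.04],
    [-0.0025,0,0.035,0,0,0,0.04],
    [-0.0025,0,0.039,0,0,0,0.04],
    [-0.0025,0,0.042,0,0,0,0.04],
    [-0.0025,0,0.042,0,0,0,0.04],
  ],
)

```text
clock: 32.25
eef_pos: [0.545, -0.1646, 0.082]
orientation: [0.756, 0.655, 0.0, 0.001]
wrist_force: [-7.6, 4.6, 23.3]
gripper_width: 0.054
finger_force: 34.9
```

```bash
python3 -c "
from h import *
st()"
```

```text
t 32.25 tcp [ 0.545  -0.1646  0.082 ] yaw_y -8.21 tilt [ 0.0024 -0.0013] w 0.054 ff 34.9 F [-7.6  4.6 23.3] T [0.87 1.45 0.06]
```

S is resting on the spline tops and is being pushed sideways (-x, +y). I'll ease up, shift with the force and retry.

Request:
move_arm(
  series=[
    [0,0,-0.007,0,0,0,0.04],
    [0.0015,-0.0015,-0.007,0,0,0,0.04],
    [0.0015,-0.0015,-0.004,0,0,0,0.04],
    [0.0015,-0.0015,-0.001,0,0,0,0.04],
    [0.0015,-0.0015,0.001,0,0,0,0.04],
    [0.0015,-0.0015,0.001,0,0,0,0.04],
  ],
)

```text
clock: 33.0
eef_pos: [0.5435, -0.1639, 0.0802]
orientation: [0.756, 0.655, -0.0, 0.002]
wrist_force: [-8.7, 0.8, 23.2]
gripper_width: 0.0543
finger_force: 35.0
```

```bash
python3 - <<'E'
from h import *
st()
d=grab('scene');cv2.imwrite('pics/ins.png',cv2.resize(d['color'][150:270,170:310,::-1],(700,600),interpolation=cv2.INTER_CUBIC))
E
```

```text
t 33.0 tcp [ 0.5435 -0.1639  0.0802] yaw_y -8.22 tilt [ 0.0018 -0.0025] w 0.0543 ff 35.0 F [-8.7  0.8 23.2] T [ 0.22  1.29 -0.03]
```

View pics/ins.png

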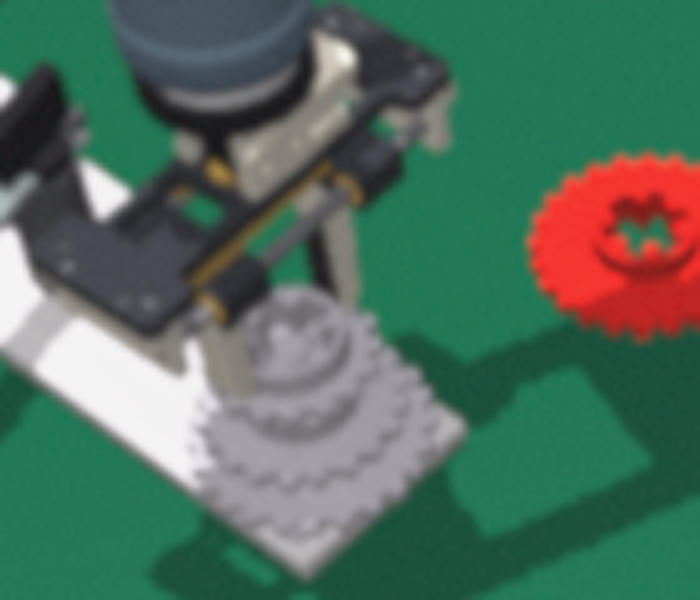

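Request:
move_arm(
  series=[
    [0,0,-0.008,0,0,0,0.04],
    [0,-0.002,-0.008,0,0,0,0.04],
    [0,-0.002,-0.008,0,0,0,0.04],
  ],
)

```text
clock: 33.42
eef_pos: [0.5416, -0.1622, 0.0847]
orientation: [0.756, 0.654, 0.0, 0.0]
wrist_force: [0.8, 0.6, -0.9]
gripper_width: 0.0543
finger_force: 35.0
```

```bash
python3 -c "
from h import *
st()"
```

```text
t 33.42 tcp [ 0.5416 -0.1622  0.0847] yaw_y -8.24 tilt [0.0006 0.0005] w 0.0543 ff 35.0 F [ 0.8  0.6 -0.9] T [ 0.17 -0.41  0.05]
```

Request:
move_arm(
  series=[
    [0,0.0015,0.003,0,0,0,0.04],
    [0,0.0015,0.006,0,0,0,0.04],
    [0,0.0015,0.006,0,0,2,0.04],
    [0,0.0015,0.006,0,0,4,0.04],
    [0,0.0015,0.006,0,0,4,0.04],
  ],
)

```text
clock: 34.05
eef_pos: [0.5428, -0.1626, 0.0806]
orientation: [0.778, 0.628, 0.0, 0.0]
wrist_force: [-2.3, 3.4, 14.1]
gripper_width: 0.054
finger_force: 35.0
```

```bash
python3 -c "
from h import *
st()"
```

```text
t 34.05 tcp [ 0.5428 -0.1626  0.0806] yaw_y -12.23 tilt [ 0.0006 -0.0003] w 0.054 ff 35.0 F [-2.3  3.4 14.1] T [0.53 0.48 0.1 ]
```

Still on top. Trying the other direction.

Request:
move_arm(
  series=[
    [0,0,0,0,0,-3,0.04],
    [0,0,0,0,0,-6,0.04],
    [0,0,0,0,0,-9,0.04],
    [0,0,0,0,0,-9,0.04],
  ],
)

```text
clock: 34.55
eef_pos: [0.5432, -0.1642, 0.0808]
orientation: [0.727, 0.687, -0.0, 0.001]
wrist_force: [-4.3, -2.0, 13.2]
gripper_width: 0.054
finger_force: 35.0
```

```bash
python3 -c "
from h import *
st()"
```

```text
t 34.55 tcp [ 0.5432 -0.1642  0.0808] yaw_y -3.22 tilt [ 0.0015 -0.0026] w 0.054 ff 35.0 F [-4.3 -2.  13.2] T [-0.26  0.62 -0.24]
```

Request:
move_arm(
  series=[
    [0,0,-0.01,0,0,5,0.04],
    [0,0,-0.03,0,0,5,0.04],
    [0,0,-0.05,0,0,5,0.04],
    [0,0,-0.05,0,0,5,0.04],
    [0,0,-0.05,0,0,5,0.04],
  ],
)

```text
clock: 35.17
eef_pos: [0.5419, -0.1624, 0.1278]
orientation: [0.756, 0.655, -0.001, -0.001]
wrist_force: [-0.8, 0.7, -2.2]
gripper_width: 0.0546
finger_force: 35.0
```

```bash
python3 - <<'E'
from h import *
st(); s=read_state(); x,y,z=s['eef_pos']
out=[]
for n in ('scene','top'):
    d=grab(n); im=d['color']
    X,Y=np.meshgrid(x+.05-np.arange(0,100,.25)/1000,y+.05-np.arange(0,100,.25)/1000,indexing='ij')
    uv=proj(d,np.c_[X.ravel(),Y.ravel(),np.full(X.size,z+.011)]).astype(np.float32).reshape(*X.shape,2)
    h=cv2.remap(im,uv[:,:,0],uv[:,:,1],cv2.INTER_CUBIC)[:,:,::-1]
    out.append(h)
cv2.imwrite('pics/held.png',np.hstack(out))
E
```

```text
t 35.17 tcp [ 0.5419 -0.1624  0.1278] yaw_y -8.23 tilt [-0.0021  0.0008] w 0.0546 ff 35.0 F [-0.8  0.7 -2.2] T [-0.06 -0.    0.02]
```

View pics/held.png

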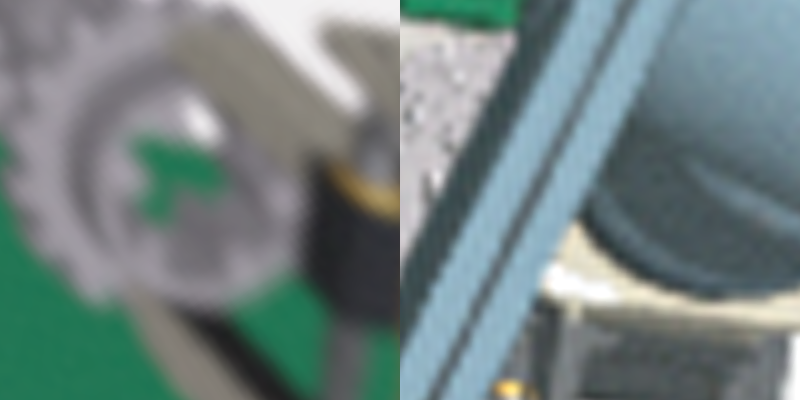

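The left half (scene view) shows the held cog's collar around (190,195), with an opposed pair of slots at about (200,120) and (200,265). It seems to have turned several degrees or shifted in the grip, which fits the announced slackening. I'll set it down on M's old free spot, measure it again and regrip it centred.

```bash
python3 -c "
from h import *
st();plan(.441,.084,.125,50)"
```

```text
t 35.27 tcp [ 0.5418 -0.1623  0.1277] yaw_y -8.23 tilt [-0.0023  0.0011] w 0.0541 ff 35.0 F [ 0.2  0.6 -2.9] T [-0.07  0.08  0.04]
j6 -39.2 shift [ 0.2294 -0.1351  0.0032] turn [ -0.11  -0.11 -58.23] rows>= 4.3 5.4
```

Request:
move_arm(
  series=[
    [0.045,-0.027,0,0,0,-10,0.04],
    [0.09,-0.054,0,0,0,-20,0.04],
    [0.135,-0.08,0,0,0,-30,0.04],
    [0.18,-0.108,0,0,0,-40,0.04],
    [0.229,-0.135,0,0,0,-50,0.04],
    [0.229,-0.135,0,0,0,-58.2,0.04],
    [0.229,-0.135,0.04,0,0,-58.2,0.04],
    [0.229,-0.135,0.08,0,0,-58.2,0.04],
    [0.229,-0.135,0.105,0,0,-58.2,0.04],
    [0.229,-0.135,0.113,0,0,-58.2,0.04],
    [0.229,-0.135,0.113,0,0,-58.2,0.04],
    [0.229,-0.135,0.1165,0,0,-58.2,0.04],
    [0.229,-0.135,0.1165,0,0,-58.2,0.04],
  ],
)

```text
clock: 36.9
eef_pos: [0.4424, 0.0832, 0.0133]
orientation: [0.342, 0.94, 0.0, 0.001]
wrist_force: [-1.1, 0.2, -1.9]
gripper_width: 0.0544
finger_force: 35.0
```

```bash
python3 -c "
from h import *
st()"
```

```text
t 36.9 tcp [0.4424 0.0832 0.0133] yaw_y 49.97 tilt [ 0.0014 -0.0001] w 0.0544 ff 35.0 F [-1.1  0.2 -1.9] T [-0.01  0.05  0.01]
```

Request:
move_arm(
  series=[
    [0,0,0.0025,0,0,0,0.04],
    [0,0,0.0025,0,0,0,0.04],
    [0,0,0.0025,0,0,0,0.08],
    [0,0,0.0025,0,0,0,0.08],
    [0,0,0.001,0,0,0,0.08],
    [0,0,0.001,0,0,10,0.08],
    [0,0,0.001,0,0,20,0.08],
    [0,0,0.001,0,0,30,0.08],
    [0,0,0.001,0,0,40,0.08],
    [0,0,0.001,0,0,50,0.08],
    [0,0,0.001,0,0,60,0.08],
    [0,0,0.001,0,0,70,0.08],
    [0,0,0.001,0,0,80,0.08],
    [0,0,0.001,0,0,90,0.08],
    [0,0,0.0025,0,0,90,0.08],
    [0,0,0.0025,0,0,90,0.05],
    [0,0,0.0025,0,0,90,0.04],
    [0,0,0.0025,0,0,90,0.04],
    [0,0,0.0025,0,0,90,0.04],
  ],
  newtons=20,
)

```text
clock: 39.28
eef_pos: [0.4417, 0.0833, 0.0101]
orientation: [0.906, 0.423, -0.0, -0.0]
wrist_force: [-0.3, 0.8, 0.2]
gripper_width: 0.0562
finger_force: 20.0
```

```bash
python3 -c "
from h import *
st()"
```

```text
t 39.27 tcp [0.4417 0.0833 0.0101] yaw_y -40.0 tilt [-0.0002  0.    ] w 0.0562 ff 20.0 F [-0.3  0.8  0.2] T [0.02 0.2  0.05]
```

Request:
move_arm(
  series=[
    [0,0,0,0,0,0,0.08],
    [0,0,0,0,0,0,0.08],
    [0,0,-0.05,0,0,0,0.08],
    [0,0,-0.1,0,0,0,0.08],
    [-0.04,0.05,-0.13,0,0,0,0.08],
    [-0.08,0.1,-0.13,0,0,0,0.08],
    [-0.12,0.15,-0.13,0,0,0,0.08],
    [-0.16,0.19,-0.13,0,0,0,0.08],
    [-0.16,0.19,-0.13,0,0,0,0.08],
    [-0.16,0.19,-0.13,0,0,0,0.08],
  ],
)

```text
clock: 40.52
eef_pos: [0.4839, -0.1613, 0.1397]
orientation: [0.907, 0.422, -0.0, -0.001]
wrist_force: [-0.0, 0.1, -0.6]
gripper_width: 0.0801
finger_force: 0.0
```

```bash
python3 - <<'E'
from h import *
st()
for n in ('top','scene'): print(n,np.round(bore(grab(n),.4395,.0835),4))
plan(.4417,.0833,.1,50)
E
```

```text
t 40.52 tcp [ 0.4839 -0.1613  0.1397] yaw_y -40.11 tilt [-0.001   0.0011] w 0.0801 ff 0.0 F [-0.   0.1 -0.6] T [-0.01  0.09  0.08]
top [ 0.4396  0.083  44.1214  0.0912 49.3195]
scene [ 0.4437  0.0815 47.8376  0.1575 49.4869]
j6 -39.3 shift [ 0.1592 -0.1886  0.0402] turn [-5.000e-02 -7.000e-02 -8.997e+01] rows>= 4.0 8.4
```

The cog's axis is now 49.4°. It was in fact gripped correctly, and the error was about 2–3 mm in y at the hub. Pooling the L and M forces puts the hub at about (0.5438,-0.1616). Regripping.

Request:
move_arm(
  series=[
    [0.04,-0.047,0,0,0,-10,0.075],
    [0.08,-0.094,0,0,0,-20,0.075],
    [0.12,-0.14,0,0,0,-30,0.075],
    [0.159,-0.188,0,0,0,-40,0.075],
    [0.159,-0.188,0,0,0,-50,0.075],
    [0.159,-0.188,0,0,0,-60,0.075],
    [0.159,-0.188,0,0,0,-70,0.075],
    [0.159,-0.188,0.03,0,0,-80,0.075],
    [0.159,-0.188,0.06,0,0,-90,0.075],
    [0.159,-0.188,0.06,0,0,-90,0.075],
    [0.159,-0.188,0.06,0,0,-90,0.075],
  ],
)

```text
clock: 42.0
eef_pos: [0.4429, 0.082, 0.081]
orientation: [0.343, 0.939, 0.0, 0.0]
wrist_force: [-0.0, -0.8, -0.2]
gripper_width: 0.0749
finger_force: 0.0
```

```bash
python3 -c "
from h import *
st();plan(.4417,.0833,.0105,50)"
```

```text
t 42.0 tcp [0.4429 0.082  0.081 ] yaw_y 49.87 tilt [0.0009 0.    ] w 0.0749 ff 0.0 F [-0.  -0.8 -0.2] T [-0.06 -0.05  0.01]
j6 -39.3 shift [0.0018 0.0002 0.0705] turn [ 0.03  0.04 -0.13] rows>= 1.1 0.0
```

Request:
move_arm(
  series=[
    [0.002,0,0.035,0,0,0,0.075],
    [0.002,0,0.06,0,0,0,0.075],
    [0.002,0,0.0705,0,0,0,0.075],
    [0.002,0,0.0705,0,0,0,0.075],
    [0.002,0,0.0705,0,0,0,0.058],
    [0.002,0,0.0705,0,0,0,0.04],
    [0.002,0,0.0705,0,0,0,0.04],
    [0.002,0,0.0705,0,0,0,0.04],
  ],
  newtons=35,
)

```text
clock: 43.0
eef_pos: [0.442, 0.0825, 0.0104]
orientation: [0.342, 0.94, 0.0, 0.001]
wrist_force: [-0.2, -0.0, 5.7]
gripper_width: 0.0538
finger_force: 35.0
```

```bash
python3 -c "
from h import *
st()"
```

```text
t 43.0 tcp [0.442  0.0825 0.0104] yaw_y 49.96 tilt [0.0017 0.0001] w 0.0538 ff 35.0 F [-0.2 -0.   5.7] T [0.22 0.03 0.01]
```

Request:
move_arm(
  series=[
    [0,0,-0.03,0,0,0,0.04],
    [0,0,-0.07,0,0,0,0.04],
    [0,0,-0.11,0,0,0,0.04],
    [0,0,-0.11,0,0,0,0.04],
    [0,0,-0.11,0,0,0,0.04],
  ],
)

```text
clock: 43.62
eef_pos: [0.4401, 0.0825, 0.1186]
orientation: [0.342, 0.94, -0.0, -0.001]
wrist_force: [0.5, -0.5, -2.8]
gripper_width: 0.0542
finger_force: 35.0
```

```bash
python3 -c "
from h import *
st();plan(.5438,-.1616,.12,-9.4)"
```

```text
t 43.62 tcp [0.4401 0.0825 0.1186] yaw_y 49.97 tilt [-0.0018  0.    ] w 0.0542 ff 35.0 F [ 0.5 -0.5 -2.8] T [-0.05 -0.01 -0.01]
j6 -7.2 shift [-0.2364 -0.1203 -0.0016] turn [-1.000e-01 -4.000e-02  5.937e+01] rows>= 4.2 5.5
```

Request:
move_arm(
  series=[
    [-0.05,-0.025,0,0,0,10,0.04],
    [-0.1,-0.05,0,0,0,20,0.04],
    [-0.15,-0.076,0,0,0,30,0.04],
    [-0.2,-0.1,0,0,0,40,0.04],
    [-0.236,-0.12,0,0,0,50,0.04],
    [-0.236,-0.12,0,0,0,59.4,0.04],
    [-0.236,-0.12,0.005,0,0,59.4,0.04],
    [-0.236,-0.12,0.01,0,0,59.4,0.04],
    [-0.236,-0.12,0.01,0,0,59.4,0.04],
    [-0.236,-0.12,0.01,0,0,59.4,0.04],
    [-0.236,-0.12,0.01,0,0,59.4,0.04],
  ],
)

```text
clock: 45.0
eef_pos: [0.5449, -0.161, 0.11]
orientation: [0.763, 0.647, 0.0, 0.0]
wrist_force: [-0.2, -0.8, -2.0]
gripper_width: 0.0544
finger_force: 35.0
```

```bash
python3 -c "
from h import *
st();plan(.5438,-.1622,.086,-9.4)"
```

```text
t 45.0 tcp [ 0.5449 -0.161   0.11  ] yaw_y -9.38 tilt [ 0.0006 -0.0003] w 0.0544 ff 35.0 F [-0.2 -0.8 -2. ] T [-0.06  0.09 -0.02]
j6 -7.2 shift [-0.0014 -0.0009  0.024 ] turn [0.04 0.01 0.02] rows>= 0.4 0.0
```

Request:
move_arm(
  series=[
    [-0.0013,-0.001,0.008,0,0,0,0.04],
    [-0.0013,-0.001,0.014,0,0,0,0.04],
    [-0.0013,-0.001,0.019,0,0,0,0.04],
    [-0.0013,-0.001,0.024,0,0,0,0.04],
    [-0.0013,-0.001,0.024,0,0,0,0.04],
  ],
)

```text
clock: 45.62
eef_pos: [0.5432, -0.1621, 0.0851]
orientation: [0.763, 0.647, -0.0, -0.0]
wrist_force: [0.5, -1.0, -3.2]
gripper_width: 0.0539
finger_force: 35.0
```

```bash
python3 -c "
from h import *
st()"
```

```text
t 45.62 tcp [ 0.5432 -0.1621  0.0851] yaw_y -9.43 tilt [-0.0009  0.0005] w 0.0539 ff 35.0 F [ 0.5 -1.  -3.2] T [-0.07  0.08  0.05]
```

Request:
move_arm(
  series=[
    [0,0,0.003,0,0,0,0.04],
    [0,0,0.005,0,0,0,0.04],
    [0,0,0.007,0,0,0,0.04],
    [0,0,0.007,0,0,0,0.04],
  ],
)

```text
clock: 46.12
eef_pos: [0.5441, -0.1627, 0.0811]
orientation: [0.763, 0.647, 0.0, 0.001]
wrist_force: [-4.7, 1.3, 12.8]
gripper_width: 0.054
finger_force: 35.0
```

```bash
python3 -c "
from h import *
st()"
```

```text
t 46.12 tcp [ 0.5441 -0.1627  0.0811] yaw_y -9.42 tilt [ 0.0021 -0.0014] w 0.054 ff 35.0 F [-4.7  1.3 12.8] T [0.25 0.73 0.01]
```

Request:
move_arm(
  series=[
    [0,-0.001,0,0,0,0,0.04],
    [0,-0.001,0,0,0,1.5,0.04],
    [0,-0.001,0,0,0,3,0.04],
    [0,-0.001,0,0,0,4.5,0.04],
    [0,-0.001,0,0,0,6,0.04],
    [0,-0.001,0,0,0,6,0.04],
  ],
)

```text
clock: 46.88
eef_pos: [0.5438, -0.162, 0.0816]
orientation: [0.796, 0.606, 0.001, 0.001]
wrist_force: [-3.1, 3.9, 15.5]
gripper_width: 0.054
finger_force: 35.0
```

```bash
python3 -c "
from h import *
st()"
```

```text
t 46.88 tcp [ 0.5438 -0.162   0.0816] yaw_y -15.43 tilt [ 0.0037 -0.0009] w 0.054 ff 35.0 F [-3.1  3.9 15.5] T [0.77 0.53 0.12]
```

Request:
move_arm(
  series=[
    [0,0,0,0,0,-3,0.04],
    [0,0,0,0,0,-6,0.04],
    [0,0,0,0,0,-7.5,0.04],
    [0,0,0,0,0,-9,0.04],
    [0,0,0,0,0,-10.5,0.04],
    [0,0,0,0,0,-12,0.04],
    [0,0,0,0,0,-12,0.04],
  ],
)

```text
clock: 47.75
eef_pos: [0.5449, -0.1634, 0.0818]
orientation: [0.728, 0.686, 0.001, 0.003]
wrist_force: [-0.9, 1.0, 12.8]
gripper_width: 0.0544
finger_force: 35.0
```

```bash
python3 -c "
from h import *
st()"
```

```text
t 47.75 tcp [ 0.5449 -0.1634  0.0818] yaw_y -3.41 tilt [ 0.006  -0.0032] w 0.0544 ff 35.0 F [-0.9  1.  12.8] T [-0.12  0.23 -0.06]
```

Still on the spline tops. The cog is on the pilot, so I'll release it there, back off and look at how it sits.

Request:
move_arm(
  series=[
    [0,0,-0.002,0,0,6,0.04],
    [0,0,-0.002,0,0,6,0.065],
    [0,0,-0.002,0,0,6,0.08],
    [0,0,-0.002,0,0,6,0.08],
    [0,0,-0.05,0,0,6,0.08],
    [0,0,-0.1,0,0,6,0.08],
    [0.06,0,-0.12,0,0,6,0.08],
    [0.12,0,-0.12,0,0,6,0.08],
    [0.18,0,-0.12,0,0,6,0.08],
    [0.24,0,-0.12,0,0,6,0.08],
    [0.24,0,-0.12,0,0,6,0.08],
  ],
)

```text
clock: 49.12
eef_pos: [0.5564, 0.0818, 0.1984]
orientation: [0.761, 0.649, 0.0, -0.001]
wrist_force: [-1.2, -0.6, -0.8]
gripper_width: 0.0802
finger_force: 0.0
```

```bash
python3 - <<'E'
from h import *
st()
out=[]
for n,zt in (('top',.093),('scene',.093)):
    d=grab(n); im=d['color']; np.save(n+'_s.npy',im)
    X,Y=np.meshgrid(.544+.05-np.arange(0,100,.25)/1000,-.162+.05-np.arange(0,100,.25)/1000,indexing='ij')
    uv=proj(d,np.c_[X.ravel(),Y.ravel(),np.full(X.size,zt)]).astype(np.float32).reshape(*X.shape,2)
    h=cv2.remap(im,uv[:,:,0],uv[:,:,1],cv2.INTER_CUBIC).min(2).astype(float)
    lo,hi=np.percentile(h,[2,98]); 
    if n=='top': lo,hi=180,255
    h=(np.clip((h-lo)/(hi-lo),0,1)*255).astype(np.uint8); out.append(cv2.applyColorMap(h,cv2.COLORMAP_JET))
cv2.imwrite('pics/rest.png',np.hstack(out))
E
```

```text
t 49.12 tcp [0.5564 0.0818 0.1984] yaw_y -9.05 tilt [-0.0002  0.0014] w 0.0802 ff 0.0 F [-1.2 -0.6 -0.8] T [-0.1   0.1  -0.02]
```

View pics/rest.png

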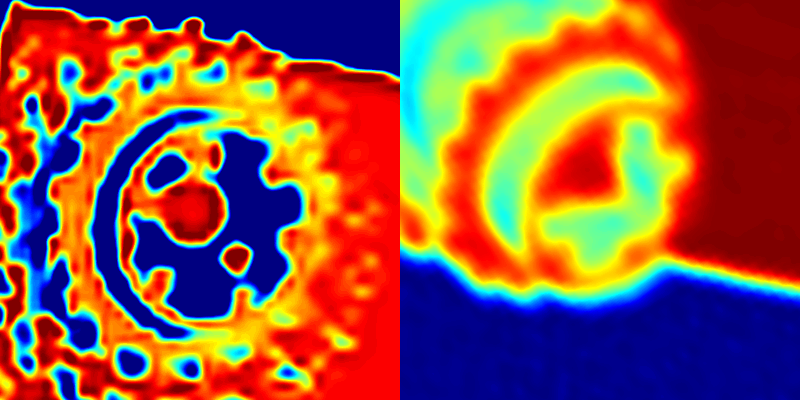

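Left, top view: the hub tip is at (195,205), while the collar ring and bore centre near (212,225). So the cog sits off-axis and leans towards -x/-y. I'll get the numbers from the saved frame.

```bash
python3 - <<'E'
from h import *
d=grab('top'); im=d['color']
X,Y=np.meshgrid(.544+.034-np.arange(0,68,1.)/1000,-.164+.034-np.arange(0,68,.75)/1000,indexing='ij')
uv=proj(d,np.c_[X.ravel(),Y.ravel(),np.full(X.size,.093)]).astype(np.float32).reshape(*X.shape,2)
h=cv2.remap(im,uv[:,:,0],uv[:,:,1],cv2.INTER_LINEAR).min(2).astype(int)
ch="@%#*+=-:. "
lv=[80,110,140,170,200,220,232,240,247]
for r in h: print(''.join(ch[np.searchsorted(lv,v)] for v in r))
E
```

```text
==-:.      ..:---:::::::-------===----:::...::--===-:::::::::..  ...:--::...        ..::-=+
===-...     .:----------==========------:::---=====-::::::::... ....::::..           ...:-=
+==-::..    .:---==================--------=====++==-:::::....  .........                ..
===-:..   ..:----========++=======--------==========-::::::::...::::.....  ....            
==-:..   ..:--===-----==+++=======----------=======-----------------:.......::....         
=--:    ..:--====-----==+++======--:::------------------------=====--:....:::::.......     
==--::::::---===--:----==+==-------:::::------------------------===--:....:::::........... 
===--------==----::::--====------::::::::::::------------------------:::::::::.............
==============---::::-------:::::::::::::::::::::--------------------:::::::...............
========+++++==---::-------:::::::::::::::::::::---------------------:::::.................
===+++++++++++==--:------::::::::::::::::::::::---------------------:::::.............:::..
=++++++++++++==---:-----::::::----===========------------------------:::::..............
[... 4455 characters left out ...]
***###########***+=------====-----------:::::...........
---==---::::::--==++****++=-----===++***######*****++=-::::---------------:::::::..........
-======--:::::::--=+*****++==-::---=++***#********+++=-:::::::::----------::::::::.........
=++++===--:::::::-==+++**+++====---==+++++++++++++===--::::::::------------::::::..........
++++++++=-::::::::--==++**+++++==-----=========-------::::-----------------:::::...........
++++++++=-:::::::::--==+++++++++=======--------------::::-----------------:::::......::....
++++++*++=--:::::::::-======++++++++++====-------------:-------::::::::::::.........:::::::
+++++**++=--:::::::::::-----=++++**+++++============----------:::::................:::--:::
```

S leans towards -x/-y, with one narrow spline partly in its slot. I'll lift it off, gripping across the lean (yaw -40), set it flat on the bench, centre it both ways and retry.

```bash
python3 -c "
from h import *
st();plan(.5415,-.1640,.13,-40)"
```

```text
t 49.27 tcp [0.5569 0.077  0.1984] yaw_y -9.39 tilt [-0.0004 -0.0005] w 0.0804 ff 0.0 F [ 0.4  0.1 -0.4] T [-0.08  0.08  0.01]
j6 23.2 shift [-0.2402  0.0242  0.0685] turn [-1.000e-02  4.000e-02  3.061e+01] rows>= 4.0 2.9
```

Request:
move_arm(
  series=[
    [-0.06,0.006,0,0,0,8,0.085],
    [-0.12,0.012,0,0,0,16,0.085],
    [-0.18,0.018,0,0,0,24,0.085],
    [-0.24,0.024,0.03,0,0,30.6,0.085],
    [-0.24,0.024,0.068,0,0,30.6,0.085],
    [-0.24,0.024,0.09,0,0,30.6,0.085],
    [-0.24,0.024,0.104,0,0,30.6,0.085],
    [-0.24,0.024,0.112,0,0,30.6,0.085],
    [-0.24,0.024,0.114,0,0,30.6,0.085],
    [-0.24,0.024,0.114,0,0,30.6,0.065],
    [-0.24,0.024,0.114,0,0,30.6,0.05],
    [-0.24,0.024,0.114,0,0,30.6,0.04],
    [-0.24,0.024,0.114,0,0,30.6,0.04],
    [-0.24,0.024,0.114,0,0,30.6,0.04],
  ],
  newtons=30,
)

```text
clock: 51.02
eef_pos: [0.542, -0.1636, 0.0852]
orientation: [0.906, 0.422, 0.001, 0.001]
wrist_force: [1.7, -0.4, 2.2]
gripper_width: 0.0546
finger_force: 30.3
```

```bash
python3 -c "
from h import *
st()"
```

```text
t 51.02 tcp [ 0.542  -0.1636  0.0852] yaw_y -40.03 tilt [ 0.0017 -0.0008] w 0.0546 ff 30.3 F [ 1.7 -0.4  2.2] T [-0.15 -0.19 -0.04]
```

Request:
move_arm(
  series=[
    [0,0,-0.02,0,0,0,0.04],
    [0,0,-0.045,0,0,0,0.04],
    [0,0,-0.045,0,0,0,0.04],
    [0,0,-0.045,0,0,0,0.04],
  ],
)

```text
clock: 51.52
eef_pos: [0.5404, -0.1628, 0.1284]
orientation: [0.906, 0.422, -0.001, -0.001]
wrist_force: [0.5, 0.4, -2.9]
gripper_width: 0.0541
finger_force: 30.3
```

```bash
python3 -c "
from h import *
st();plan(.4417,.0833,.13,-40)"
```

```text
t 51.52 tcp [ 0.5404 -0.1628  0.1284] yaw_y -40.03 tilt [-0.0019  0.001 ] w 0.0541 ff 30.3 F [ 0.5  0.4 -2.9] T [-0.03  0.11 -0.01]
j6 50.7 shift [ 0.125  -0.2338 -0.0011] turn [-0.12  0.03 -0.03] rows>= 4.2 0.0
```

Request:
move_arm(
  series=[
    [0.03,-0.058,0,0,0,0,0.04],
    [0.06,-0.116,0,0,0,0,0.04],
    [0.09,-0.174,0,0,0,0,0.04],
    [0.124,-0.233,0,0,0,0,0.04],
    [0.124,-0.233,0.03,0,0,0,0.04],
    [0.124,-0.233,0.07,0,0,0,0.04],
    [0.124,-0.233,0.09,0,0,0,0.04],
    [0.124,-0.233,0.1,0,0,0,0.04],
    [0.124,-0.233,0.106,0,0,0,0.04],
    [0.124,-0.233,0.112,0,0,0,0.04],
    [0.124,-0.233,0.112,0,0,0,0.04],
  ],
)

```text
clock: 52.9
eef_pos: [0.4436, 0.0814, 0.0181]
orientation: [0.906, 0.422, 0.001, 0.001]
wrist_force: [0.1, 0.7, -0.4]
gripper_width: 0.0541
finger_force: 29.8
```

```bash
python3 -c "
from h import *
st()"
```

```text
t 52.9 tcp [0.4436 0.0814 0.0181] yaw_y -40.03 tilt [ 0.002  -0.0003] w 0.0541 ff 29.8 F [ 0.1  0.7 -0.4] T [-0.04 -0.01  0.04]
```

Request:
move_arm(
  series=[
    [0,0,0.003,0,0,0,0.04],
    [0,0,0.005,0,0,0,0.065],
    [0,0,0.005,0,0,0,0.08],
    [0,0,0.0075,0,0,0,0.08],
    [0,0,0.0075,0,0,0,0.06],
    [0,0,0.0075,0,0,0,0.05],
    [0,0,0.0075,0,0,0,0.05],
    [0,0,0.0075,0,0,0,0.05],
  ],
  newtons=15,
)

```text
clock: 53.9
eef_pos: [0.4427, 0.0815, 0.0101]
orientation: [0.906, 0.422, 0.0, 0.0]
wrist_force: [1.1, -0.3, -0.1]
gripper_width: 0.0553
finger_force: 14.8
```

```bash
python3 -c "
from h import *
st()"
```

```text
t 53.9 tcp [0.4427 0.0815 0.0101] yaw_y -40.02 tilt [ 0.0001 -0.0001] w 0.0553 ff 14.8 F [ 1.1 -0.3 -0.1] T [-0.09  0.06  0.02]
```

Request:
move_arm(
  series=[
    [0,0,0,0,0,0,0.08],
    [0,0,0,0,0,0,0.08],
    [0,0,-0.05,0,0,0,0.08],
    [0,0,-0.1,0,0,0,0.08],
    [-0.04,0.05,-0.13,0,0,0,0.08],
    [-0.08,0.1,-0.13,0,0,0,0.08],
    [-0.12,0.15,-0.13,0,0,0,0.08],
    [-0.12,0.21,-0.13,0,0,0,0.08],
    [-0.12,0.27,-0.13,0,0,0,0.08],
    [-0.12,0.27,-0.13,0,0,0,0.08],
  ],
)

```text
clock: 55.15
eef_pos: [0.5743, -0.1872, 0.1391]
orientation: [0.907, 0.421, 0.0, 0.0]
wrist_force: [-0.5, 0.7, -0.0]
gripper_width: 0.0801
finger_force: 0.0
```

```bash
python3 - <<'E'
from h import *
st()
for n in ('top','scene'): print(n,np.round(bore(grab(n),.441,.082),4))
d=grab('top'); im=d['color']; np.save('mstack.npy',im)
# M collar top at .058, hub
X,Y=np.meshgrid(.544+.026-np.arange(0,52,1.)/1000,-.162+.030-np.arange(0,60,.75)/1000,indexing='ij')
uv=proj(d,np.c_[X.ravel(),Y.ravel(),np.full(X.size,.072)]).astype(np.float32).reshape(*X.shape,2)
h=cv2.remap(im,uv[:,:,0],uv[:,:,1],cv2.INTER_LINEAR).min(2).astype(int)
ch="@%#*+=-:. "; lv=[80,110,140,170,200,220,232,240,247]
for r in h: print(''.join(ch[np.searchsorted(lv,v)] for v in r))
E
```

```text
t 55.15 tcp [ 0.5743 -0.1872  0.1391] yaw_y -40.18 tilt [ 0.0006 -0.0006] w 0.0801 ff 0.0 F [-0.5  0.7 -0. ] T [-0.06  0.18  0.01]
top [  0.4387   0.0795  -9.3798   0.0976 -10.9173]
scene [  0.4428   0.0781  -6.9894   0.1832 -10.7145]
+++++++++++++++**##%%%%%%%@@@@@@@@@@@%%####**********##########***********######
++++++++++++++**###%%%%%%@@@@@@@@@@%%%%###***********####%#####**********#######
+++++++==++++**###%%%%%%%@@@@@@@@@@%%%###***********#####%####***********######%
++++++++++++**##%%%%%%%%@@@@@@@@@@%%%%##************#########************######%
+++++++++++**###%%%%%%%@@@@@@@@@@@%%%###***********##########***********#######%
++++++++++**###%%%%%%%@@@@@@@@@@@%%%###************###%#####************######%%
+++++++++**###%%%%%%%%@@@@@@@@@@%%%####***********####%#####**********#####%%%%%
+++++++***##%%%%%%%%%@@@@@@@@@@%%%%###***********#####%####**********####%%%%%%%
++++++***##%%%%%%%%%%@@@@@@@@@@%%%###***********######%###***********###%%%%%%%%
++++***####%%%%%%%%%@@@@@@@@@@%%%%##************#########***********####%%%%%%%%
+++***##%%%%%%##%%%@@@@@@@@@@@%%%###************#######
[... 2646 characters left out ...]
%%%####***********##################################
@@@@@@@%%%##************###%%%####***********###################################
@@@@@%%%%##************####%%%###************###################################
@@@@@%%%###************####%%###************###################################%
@@@@@%%####***********###%%%####************##################################%%
@@@@@%%###***********####%%####*************#################################%%%
@@@@%%###***********####%%%####************#################################%%%%
@@@%%%##************####%%####************#################################%%%%%
@@%%%###***********####%%%###************##################################%%%%%
```

```bash
python3 -c "
from h import *
plan(.44,.26,.17,-40)"
```

```text
j6 70.6 shift [ 0.255  -0.3855 -0.0297] turn [-0.13  0.02 -0.03] rows>= 7.4 0.0
```

Request:
move_arm(
  series=[
    [0.034,-0.051,-0.03,0,0,0,0.08],
    [0.068,-0.102,-0.03,0,0,0,0.08],
    [0.102,-0.153,-0.03,0,0,0,0.08],
    [0.136,-0.204,-0.03,0,0,0,0.08],
    [0.17,-0.255,-0.03,0,0,0,0.08],
    [0.204,-0.306,-0.03,0,0,0,0.08],
    [0.238,-0.357,-0.03,0,0,0,0.08],
    [0.255,-0.385,-0.03,0,0,0,0.08],
    [0.255,-0.385,-0.03,0,0,0,0.08],
  ],
)

```text
clock: 56.42
eef_pos: [0.4384, 0.2611, 0.1705]
orientation: [0.905, 0.425, -0.0, -0.0]
wrist_force: [0.3, -0.1, -1.2]
gripper_width: 0.0802
finger_force: 0.0
```

```bash
python3 - <<'E'
from h import *
d=grab('top'); im=d['color']; np.save('mstack.npy',im)
X,Y=np.meshgrid(.543+.036-np.arange(0,72,1.)/1000,-.163+.037-np.arange(0,74,.75)/1000,indexing='ij')
uv=proj(d,np.c_[X.ravel(),Y.ravel(),np.full(X.size,.072)]).astype(np.float32).reshape(*X.shape,2)
h=cv2.remap(im,uv[:,:,0],uv[:,:,1],cv2.INTER_LINEAR).min(2).astype(int)
ch="@%#*+=-:. "; lv=[80,110,140,170,200,220,232,240,247]
for r in h: print(''.join(ch[np.searchsorted(lv,v)] for v in r))
E
```

```text
.-=======-::.........:......................................................::..             ...
.  .-====+==-::...................................................................                 
....-======--:..............................................................................       
:...-=====--:.........................................................................:::.....     
....:-==---:.........................................................................::::..........
....:----::..........................................................................:::...........
.. ..:::..........................................................................:::..............
   ................................................................................:...............
    .............................................................................................:.
     ...........................................................................................:::
...  ...............................:::::::........................................................
:..
[... 5396 characters left out ...]

 ...............       ...::--------==-=-------::::.:::.......................................:::::
 ....................   ......::--=====++=======---:::::.....................................:::-::
......................     .....::-===========----::::::.....................................:::---
.. ...............................::-------:::::::.............................................:::-
.   ........................       ...           ...............................................::-
.    ........................     ....         ..................................................::
          ............................    .........................................................
```

The hub at about (0.544,-0.161) and the master at about -10.5° are confirmed, and M sits keyed and centred. S now lies flat with its axis at -10.8°, so it needs no rotation. I'll grip it at yaw 50 and carry it straight over.

```bash
python3 -c "
from h import *
plan(.4408,.0790,.09,50)"
```

```text
j6 140.2 shift [-0.1379  0.1168  0.0805] turn [ 3.00e-02 -0.00e+00  9.02e+01] rows>= 3.2 8.4
```

Request:
move_arm(
  series=[
    [-0.034,0.03,0,0,0,-10,0.075],
    [-0.07,0.06,0,0,0,-20,0.075],
    [-0.1,0.09,0,0,0,-30,0.075],
    [-0.138,0.117,0,0,0,-40,0.075],
    [-0.138,0.117,0,0,0,-50,0.075],
    [-0.138,0.117,0,0,0,-60,0.075],
    [-0.138,0.117,0,0,0,-70,0.075],
    [-0.138,0.117,0.03,0,0,-80,0.075],
    [-0.138,0.117,0.08,0,0,-90,0.075],
    [-0.138,0.117,0.09,0,0,-90,0.075],
    [-0.138,0.117,0.09,0,0,-90,0.075],
    [-0.138,0.117,0.09,0,0,-90,0.075],
  ],
)

```text
clock: 57.98
eef_pos: [0.4435, 0.0776, 0.0817]
orientation: [0.343, 0.939, 0.0, 0.001]
wrist_force: [0.6, -0.1, 0.7]
gripper_width: 0.0754
finger_force: 0.0
```

```bash
python3 -c "
from h import *
st();plan(.4408,.0790,.0105,50)"
```

```text
t 57.98 tcp [0.4435 0.0776 0.0817] yaw_y 49.85 tilt [ 0.0028 -0.0003] w 0.0754 ff 0.0 F [ 0.6 -0.1  0.7] T [-0.01 -0.    0.01]
j6 -39.8 shift [ 0.0031 -0.0008  0.0712] turn [ 0.09  0.13 -0.15] rows>= 1.1 0.0
```

Request:
move_arm(
  series=[
    [0.0026,-0.001,0.035,0,0,0,0.075],
    [0.0026,-0.001,0.06,0,0,0,0.075],
    [0.0026,-0.001,0.071,0,0,0,0.075],
    [0.0026,-0.001,0.071,0,0,0,0.075],
    [0.0026,-0.001,0.071,0,0,0,0.058],
    [0.0026,-0.001,0.071,0,0,0,0.045],
    [0.0026,-0.001,0.071,0,0,0,0.045],
    [0.0026,-0.001,0.071,0,0,0,0.045],
  ],
  newtons=20,
)

```text
clock: 58.98
eef_pos: [0.4404, 0.0789, 0.01]
orientation: [0.342, 0.94, 0.0, 0.001]
wrist_force: [-0.0, 0.5, 6.3]
gripper_width: 0.0561
finger_force: 20.0
```

```bash
python3 -c "
from h import *
st()"
```

```text
t 58.98 tcp [0.4404 0.0789 0.01  ] yaw_y 49.97 tilt [ 0.002 -0.   ] w 0.0561 ff 20.0 F [-0.   0.5  6.3] T [0.13 0.06 0.09]
```

Request:
move_arm(
  series=[
    [0,0,-0.03,0,0,0,0.045],
    [0,0,-0.07,0,0,0,0.045],
    [0,0,-0.11,0,0,0,0.045],
    [0,0,-0.11,0,0,0,0.045],
    [0,0,-0.11,0,0,0,0.045],
    [0,0,-0.11,0,0,0,0.045],
    [0,0,-0.11,0,0,0,0.045],
  ],
)

```text
clock: 59.85
eef_pos: [0.4386, 0.0789, 0.1179]
orientation: [0.342, 0.94, -0.0, -0.001]
wrist_force: [-0.5, 0.4, -3.0]
gripper_width: 0.0558
finger_force: 20.0
```

```bash
python3 -c "
from h import *
st();plan(.544,-.161,.11,50)"
```

```text
t 59.85 tcp [0.4386 0.0789 0.1179] yaw_y 49.97 tilt [-0.0028  0.0002] w 0.0558 ff 20.0 F [-0.5  0.4 -3. ] T [-0.03  0.01  0.01]
j6 -66.5 shift [-0.235  -0.1159  0.0075] turn [-0.09 -0.13 -0.03] rows>= 4.2 0.0
```

Request:
move_arm(
  series=[
    [-0.05,-0.025,0,0,0,0,0.045],
    [-0.1,-0.05,0,0,0,0,0.045],
    [-0.15,-0.075,0,0,0,0,0.045],
    [-0.2,-0.1,0,0,0,0,0.045],
    [-0.235,-0.116,0,0,0,0,0.045],
    [-0.235,-0.116,0.01,0,0,0,0.045],
    [-0.235,-0.116,0.01,0,0,0,0.045],
    [-0.235,-0.116,0.01,0,0,0,0.045],
    [-0.235,-0.116,0.01,0,0,0,0.045],
    [-0.235,-0.116,0.01,0,0,0,0.045],
  ],
)

```text
clock: 61.1
eef_pos: [0.545, -0.1605, 0.1096]
orientation: [0.342, 0.94, -0.0, 0.0]
wrist_force: [-0.4, 0.6, -3.3]
gripper_width: 0.0555
finger_force: 20.0
```

```bash
python3 -c "
from h import *
st();plan(.544,-.161,.085,50)"
```

```text
t 61.1 tcp [ 0.545  -0.1605  0.1096] yaw_y 50.03 tilt [ 0.0006 -0.0003] w 0.0555 ff 20.0 F [-0.4  0.6 -3.3] T [-0.02  0.01 -0.02]
j6 -66.5 shift [ 0.0004 -0.001   0.0246] turn [0.01 0.04 0.03] rows>= 0.4 0.0
```

Request:
move_arm(
  series=[
    [0.0005,-0.001,0.01,0,0,0,0.045],
    [0.0005,-0.001,0.018,0,0,0,0.045],
    [0.0005,-0.001,0.024,0,0,0,0.045],
    [0.0005,-0.001,0.027,0,0,0,0.045],
    [0.0005,-0.001,0.03,0,0,0,0.045],
    [0.0005,-0.001,0.033,0,0,0,0.045],
    [0.0005,-0.001,0.033,0,0,0,0.045],
  ],
)

```text
clock: 61.98
eef_pos: [0.5432, -0.161, 0.0782]
orientation: [0.342, 0.94, 0.0, -0.0]
wrist_force: [-8.6, 3.9, 15.0]
gripper_width: 0.0559
finger_force: 23.9
```

```bash
python3 -c "
from h import *
st()"
```

```text
t 61.98 tcp [ 0.5432 -0.161   0.0782] yaw_y 49.99 tilt [-0.0006  0.0003] w 0.0559 ff 23.9 F [-8.6  3.9 15. ] T [0.69 1.27 0.08]
```

Deeper than before (underside about 68 mm). I'll shift with the contact force and continue.

Request:
move_arm(
  series=[
    [0.001,0,-0.003,0,0,0,0.045],
    [0.002,-0.0005,-0.003,0,0,0,0.045],
    [0.002,-0.0005,0,0,0,0,0.045],
    [0.002,-0.0005,0.002,0,0,0,0.045],
    [0.002,-0.0005,0.004,0,0,0,0.045],
    [0.002,-0.0005,0.004,0,0,0,0.045],
  ],
)

```text
clock: 62.72
eef_pos: [0.5432, -0.161, 0.0766]
orientation: [0.342, 0.94, -0.0, 0.002]
wrist_force: [-8.9, 4.1, 31.0]
gripper_width: 0.0557
finger_force: 34.6
```

```bash
python3 -c "
from h import *
st()"
```

```text
t 62.73 tcp [ 0.5432 -0.161   0.0766] yaw_y 49.99 tilt [ 0.0038 -0.0018] w 0.0557 ff 34.6 F [-8.9  4.1 31. ] T [1.   1.25 0.13]
```

Request:
move_arm(
  series=[
    [0,0,-0.004,0,0,0,0.045],
    [0,0,-0.004,0,0,-1.5,0.045],
    [0,0,-0.004,0,0,-3,0.045],
    [0,0,-0.002,0,0,-3,0.045],
    [0,0,-0.001,0,0,-3,0.045],
    [0,0,-0.001,0,0,-3,0.045],
  ],
)

```text
clock: 63.48
eef_pos: [0.543, -0.1608, 0.074]
orientation: [0.318, 0.948, 0.0, 0.001]
wrist_force: [1.0, 2.1, 5.8]
gripper_width: 0.0561
finger_force: 26.7
```

```bash
python3 -c "
from h import *
st()"
```

```text
t 63.48 tcp [ 0.543  -0.1608  0.074 ] yaw_y 52.98 tilt [ 0.0022 -0.0005] w 0.0561 ff 26.7 F [1.  2.1 5.8] T [ 0.18 -0.02  0.  ]
```

Request:
move_arm(
  series=[
    [0,0,-0.003,0,0,2,0.045],
    [0,0,-0.003,0,0,4,0.045],
    [0,0,-0.003,0,0,6,0.045],
    [0,0,-0.001,0,0,6,0.045],
    [0,0,0,0,0,6,0.045],
    [0,0,0,0,0,6,0.045],
  ],
)

```text
clock: 64.22
eef_pos: [0.5431, -0.1597, 0.0747]
orientation: [0.366, 0.93, 0.001, 0.001]
wrist_force: [-0.6, 6.4, 13.0]
gripper_width: 0.0561
finger_force: 23.7
```

```bash
python3 -c "
from h import *
st()"
```

```text
t 64.22 tcp [ 0.5431 -0.1597  0.0747] yaw_y 47.01 tilt [0.0022 0.0007] w 0.0561 ff 23.7 F [-0.6  6.4 13. ] T [1.16 0.12 0.6 ]
```

CCW freed it, and turning back met torque, so it's keyed. I'll return to yaw 52–53 and lower.

Request:
move_arm(
  series=[
    [0,0,-0.001,0,0,-3,0.045],
    [0,0,-0.001,0,0,-5.5,0.045],
    [0,0,0.001,0,0,-5.5,0.045],
    [0,0,0.003,0,0,-5.5,0.045],
    [0,0,0.005,0,0,-5.5,0.045],
    [0,0,0.007,0,0,-5.5,0.045],
    [0,0,0.007,0,0,-5.5,0.045],
  ],
)

```text
clock: 65.1
eef_pos: [0.5433, -0.1609, 0.0711]
orientation: [0.322, 0.947, -0.0, 0.002]
wrist_force: [-9.4, 6.1, 34.7]
gripper_width: 0.0561
finger_force: 32.7
```

```bash
python3 -c "
from h import *
st()"
```

```text
t 65.1 tcp [ 0.5433 -0.1609  0.0711] yaw_y 52.44 tilt [ 0.004  -0.0018] w 0.0561 ff 32.7 F [-9.4  6.1 34.7] T [ 1.05  1.38 -0.07]
```

Request:
move_arm(
  series=[
    [0,0,-0.006,0,0,0,0.045],
    [0,0,-0.006,0,0,0,0.062],
    [0,0,-0.006,0,0,0,0.062],
    [0,0,-0.003,0,0,0,0.062],
    [0,0,0,0,0,0,0.062],
    [0,0,0,0,0,0,0.062],
  ],
)

```text
clock: 65.85
eef_pos: [0.5424, -0.1615, 0.0705]
orientation: [0.322, 0.947, -0.001, 0.001]
wrist_force: [-11.2, 1.7, 34.4]
gripper_width: 0.0617
finger_force: 18.1
```

```bash
python3 -c "
from h import *
st()"
```

```text
t 65.85 tcp [ 0.5424 -0.1615  0.0705] yaw_y 52.48 tilt [ 0.002  -0.0023] w 0.0617 ff 18.1 F [-11.2   1.7  34.4] T [ 0.34  1.76 -0.07]
```

Request:
move_arm(
  series=[
    [0,0,-0.012,0,0,0,0.07],
    [0,0,-0.018,0,0,10,0.075],
    [0,0,-0.018,0,0,20,0.075],
    [0,0,-0.018,0,0,30,0.075],
    [0,0,-0.018,0,0,40,0.075],
    [0,0,-0.018,0,0,50,0.075],
    [0,0,-0.018,0,0,62,0.07],
    [0,0,-0.018,0,0,62,0.064],
    [0,0,-0.01,0,0,62,0.062],
    [0,0,-0.006,0,0,62,0.062],
    [0,0,-0.003,0,0,62,0.062],
    [0,0,0,0,0,62,0.062],
    [0,0,0.002,0,0,62,0.062],
    [0,0,0.002,0,0,62,0.062],
  ],
)

```text
clock: 67.6
eef_pos: [0.5435, -0.1613, 0.0695]
orientation: [0.763, 0.647, 0.001, 0.003]
wrist_force: [-10.9, 4.6, 36.4]
gripper_width: 0.0618
finger_force: 18.6
```

```bash
python3 -c "
from h import *
st()"
```

```text
t 67.6 tcp [ 0.5435 -0.1613  0.0695] yaw_y -9.39 tilt [ 0.0049 -0.0029] w 0.0618 ff 18.6 F [-10.9   4.6  36.4] T [ 0.64  1.32 -0.04]
```

Request:
move_arm(
  series=[
    [0,0,-0.006,0,0,0,0.05],
    [0,0,-0.006,0,0,0,0.05],
    [0,0,-0.006,0,0,-3,0.05],
    [0,0,-0.003,0,0,-3,0.05],
    [0,0,-0.003,0,0,0,0.05],
    [0,0,-0.003,0,0,3,0.05],
    [0,0,-0.003,0,0,0,0.05],
    [0,0,-0.002,0,0,-3,0.05],
    [0,0,-0.001,0,0,0,0.05],
    [0,0,-0.001,0,0,3,0.05],
    [0,0,-0.001,0,0,0,0.05],
    [0,0,0,0,0,-2,0.05],
    [0,0,0,0,0,2,0.05],
    [0,0,0,0,0,0,0.05],
    [0,0,0,0,0,0,0.05],
  ],
  newtons=15,
)

```text
clock: 69.47
eef_pos: [0.5434, -0.161, 0.0697]
orientation: [0.763, 0.647, 0.001, 0.002]
wrist_force: [-12.0, 6.8, 41.5]
gripper_width: 0.0549
finger_force: 28.2
```

```bash
python3 -c "
from h import *
st()"
```

```text
t 69.47 tcp [ 0.5434 -0.161   0.0697] yaw_y -9.4 tilt [ 0.0046 -0.0023] w 0.0549 ff 28.2 F [-12.    6.8  41.5] T [0.95 1.56 0.01]
```

Position and force fit S resting at, or within about 1 mm of, home. Finger contact with the disc is at underside + 10.4 mm, so home is about 0.0684. I'll release, move above the knob and verify from the cameras.

Request:
move_arm(
  series=[
    [0,0,-0.008,0,0,0,0.055],
    [0,0,-0.006,0,0,0,0.075],
    [0,0,-0.006,0,0,0,0.075],
    [0,0,-0.05,0,0,0,0.075],
    [0,0,-0.1,0,0,0,0.07],
    [0,0,-0.15,0,0,10,0.06],
    [-0.05,0,-0.15,0,0,20,0.05],
    [-0.1,0,-0.15,0,0,30,0.05],
    [-0.16,-0.005,-0.15,0,0,40,0.05],
    [-0.16,-0.005,-0.15,0,0,50,0.05],
    [-0.16,-0.005,-0.15,0,0,60,0.05],
    [-0.16,-0.005,-0.15,0,0,70,0.05],
    [-0.16,-0.005,-0.15,0,0,76.2,0.05],
    [-0.16,-0.005,-0.15,0,0,76.2,0.05],
    [-0.16,-0.005,-0.15,0,0,76.2,0.05],
  ],
)

```text
clock: 71.35
eef_pos: [0.5102, -0.3173, 0.2131]
orientation: [0.999, 0.038, -0.001, -0.001]
wrist_force: [-0.6, 0.6, 0.0]
gripper_width: 0.0495
finger_force: 0.0
```

```bash
python3 - <<'E'
from h import *
st();plan(.5123,-.3279,.107,-85.6)
d=grab('top'); im=d['color']
X,Y=np.meshgrid(.544+.034-np.arange(0,68,1.5)/1000,-.161+.034-np.arange(0,68,.9)/1000,indexing='ij')
uv=proj(d,np.c_[X.ravel(),Y.ravel(),np.full(X.size,.080)]).astype(np.float32).reshape(*X.shape,2)
h=cv2.remap(im,uv[:,:,0],uv[:,:,1],cv2.INTER_LINEAR).min(2).astype(int)
ch="@%#*+=-:. "; lv=[80,110,140,170,200,220,232,240,247]
for r in h: print(''.join(ch[np.searchsorted(lv,v)] for v in r))
# scene: column of brightness along stack silhouette
d=grab('scene'); im=d['color']; print(proj(d,[[.544,-.161,z] for z in (.014,.036,.058,.080,.084)]).round(1).tolist())
u,v=proj(d,[[.544,-.161,.05]])[0].astype(int)
g=im[v-32:v+26,u-28:u+28].min(2); 
for r in g[::1]: print(''.join("@%#*+=-:. "[min(9,int(x)//26)] for x in r))
E
```

```text
t 71.35 tcp [ 0.5102 -0.3173  0.2131] yaw_y -85.59 tilt [-0.0016  0.0013] w 0.0495 ff 0.0 F [-0.6  0.6  0. ] T [-0.02  0.15  0.04]
j6 53.0 shift [0.0014 0.0108 0.1061] turn [-0.08  0.09  0.01] rows>= 1.7 0.0
 :======-:..   .-=======-:    :-=====--:::......:::::..........::..         
 :======-:..   :-=======-:    :--===---::........::................ ....    
 :=====-:..... :-=++++==-:    ........................::........:....::.... 
 :-====-:....  .--====--:.    ..................................:....::.....
 .:-===-:..    ..:.....     ......................................:.........
 :--=++==-:.   .......    .....................................::::.........
 :--=+++==-.     ..     .......................................:::::........
 ..:==+===-.       ......:::...................................:::---:::....
...:-===--:.      ..:....:::......::::::::::....................::----::...:
.:::---:...     ..:---:::.......::--======--::... ................:::.....:-
....:::..      ..:::-::..........::--===========---::.....................::
   ....      ...:--:....       .....:----=+++
[... 5336 characters left out ...]
:-:-==--:...-===
:...  ...:--:....::..:-----------:---:.:-====--::..:-=++
:.    .....::.........:--:::---::.:::..-=====-:.....-++*
-..   .....:-::--.....::....--:...:::::-====-:.....:-+*#
+-:. ..::..:---=-:...::.....--...:-----==----:...:--=*#%
#+=:...::..:::--=-::---:...:--:.:-=======----:..:==+*#%%
%#*=-::.......:-==-====-..:-==---=======--::::..:=*##%%%
%%#*+=-::.....:--======----=======-------:......:=*%%%%%
%%%##+==---:..::----=--======--==-------:....:::-+#%%%%%
%%%%%#*++==-....::.:-----===-------:::::....-===+#%%%%%%
%%%%%%#**+=-........:--::-----::--:.........-+**#%%%%%%%
%%%%%%%%#*+=:::::...::...:---:...:.. ...:..:=*##%%%%%%%%
%%%%%%%%%#*+===-:.........::........ ..-=--=*#%%%%%%%%%%
```

S is keyed: splines show in its slots. It looks slightly high on the +x/+y side, so I'll press the collar top there with closed fingertips and read the height.

Request:
move_arm(
  series=[
    [0.023,-0.05,0,0,0,-5,0],
    [0.046,-0.1,0,0,0,-10,0],
    [0.0755,-0.162,0,0,0,-15.6,0],
    [0.0755,-0.162,0.05,0,0,-15.6,0],
    [0.0755,-0.162,0.1,0,0,-15.6,0],
    [0.0755,-0.162,0.118,0,0,-15.6,0],
    [0.0755,-0.162,0.118,0,0,-15.6,0],
    [0.0755,-0.162,0.122,0,0,-15.6,0],
    [0.0755,-0.162,0.126,0,0,-15.6,0],
    [0.0755,-0.162,0.126,0,0,-15.6,0],
  ],
)

```text
clock: 72.7
eef_pos: [0.574, -0.1506, 0.0886]
orientation: [0.985, 0.173, 0.0, 0.0]
wrist_force: [0.8, -0.4, -0.4]
gripper_width: 0.0007
finger_force: 0.0
```

```bash
python3 -c "
from h import *
st()"
```

```text
t 72.7 tcp [ 0.574  -0.1506  0.0886] yaw_y -70.13 tilt [ 0.0007 -0.0003] w 0.0007 ff 0.0 F [ 0.8 -0.4 -0.4] T [-0.07  0.11 -0.02]
```

Request:
move_arm(
  series=[
    [0,0,0.003,0,0,0,0],
    [0,0,0.006,0,0,0,0],
    [0,0,0.009,0,0,0,0],
    [0,0,0.011,0,0,0,0],
    [0,0,0.011,0,0,0,0],
  ],
)

```text
clock: 73.32
eef_pos: [0.5769, -0.1504, 0.0814]
orientation: [0.985, 0.173, 0.004, 0.001]
wrist_force: [-1.0, 5.3, 20.4]
gripper_width: 0.0007
finger_force: 10.3
```

```bash
python3 -c "
from h import *
st()"
```

```text
t 73.33 tcp [ 0.5769 -0.1504  0.0814] yaw_y -70.13 tilt [ 0.0076 -0.0015] w 0.0007 ff 10.3 F [-1.   5.3 20.4] T [0.85 0.36 0.01]
```

Request:
move_arm(
  series=[
    [-0.002,0,0.003,0,0,0,0],
    [-0.002,0,0.005,0,0,0,0],
    [-0.002,0,0.005,0,0,0,0],
  ],
)

```text
clock: 73.7
eef_pos: [0.578, -0.1503, 0.0795]
orientation: [0.985, 0.172, 0.007, 0.002]
wrist_force: [1.5, 10.4, 35.7]
gripper_width: 0.0002
finger_force: 17.8
```

```bash
python3 -c "
from h import *
st()"
```

```text
t 73.7 tcp [ 0.578  -0.1503  0.0795] yaw_y -70.14 tilt [ 0.0147 -0.0016] w 0.0002 ff 17.8 F [ 1.5 10.4 35.7] T [ 1.97 -0.01 -0.03]
```

Request:
move_arm(
  series=[
    [0,0,-0.02,0,0,0,0],
    [0,0,-0.04,0,0,0,0],
    [-0.06,0,-0.04,0,0,0,0],
    [-0.06,0,-0.04,0,0,0,0],
    [-0.06,0,-0.025,0,0,0,0],
    [-0.06,0,-0.015,0,0,0,0],
    [-0.06,0,-0.01,0,0,0,0],
    [-0.06,0,-0.007,0,0,0,0],
    [-0.06,0,-0.005,0,0,0,0],
    [-0.06,0,-0.005,0,0,0,0],
  ],
)

```text
clock: 74.95
eef_pos: [0.5151, -0.1722, 0.0799]
orientation: [0.985, 0.173, -0.001, 0.001]
wrist_force: [-13.0, 0.2, 26.9]
gripper_width: 0.0006
finger_force: 13.7
```

```bash
python3 -c "
from h import *
st()"
```

```text
t 74.95 tcp [ 0.5151 -0.1722  0.0799] yaw_y -70.05 tilt [-0.0009 -0.0022] w 0.0006 ff 13.7 F [-13.    0.2  26.9] T [0.09 2.31 0.04]
```

Both sides of the collar top read about 80 mm, so S is fully home. Back to the knob.

Request:
move_arm(
  series=[
    [0,0,-0.04,0,0,0,0],
    [0,0,-0.09,0,0,0,0.02],
    [0,0,-0.13,0,0,0,0.05],
    [-0.028,0.073,-0.13,0,0,8,0.05],
    [-0.055,0.1455,-0.13,0,0,15.5,0.05],
    [-0.055,0.1455,-0.13,0,0,15.5,0.05],
    [-0.055,0.1455,-0.13,0,0,15.5,0.05],
    [-0.055,0.1455,-0.13,0,0,15.5,0.05],
  ],
  newtons=50,
)

```text
clock: 75.95
eef_pos: [0.5135, -0.326, 0.2065]
orientation: [0.999, 0.038, -0.0, -0.001]
wrist_force: [-0.2, 0.8, -0.9]
gripper_width: 0.0499
finger_force: 0.0
```

```bash
python3 - <<'E'
from h import *
st();plan(.5125,-.3279,.1065,-85.6)
d=grab('top'); im=d['color']
# knob bar pixels check: dark mask at z=.132, and bystander/cog quick look
d2=proj(d,[[.544,-.161,.084],[.5125,-.3279,.132]]); print(d2.round(1))
X,Y=np.meshgrid(.544+.034-np.arange(0,68,1.7)/1000,-.161+.034-np.arange(0,68,1.)/1000,indexing='ij')
uv=proj(d,np.c_[X.ravel(),Y.ravel(),np.full(X.size,.080)]).astype(np.float32).reshape(*X.shape,2)
h=cv2.remap(im,uv[:,:,0],uv[:,:,1],cv2.INTER_LINEAR).min(2).astype(int)
for r in h: print(''.join("@%#*+=-:. "[np.searchsorted([80,110,140,170,200,220,232,240,247],v)] for v in r))
E
```

```text
t 75.95 tcp [ 0.5135 -0.326   0.2065] yaw_y -85.6 tilt [-0.0006  0.0015] w 0.0499 ff 0.0 F [-0.2  0.8 -0.9] T [ 0.02  0.15 -0.02]
j6 53.0 shift [-0.0011  0.002   0.1   ] turn [-0.09  0.03 -0.  ] rows>= 1.6 0.0
[[406.5 219.6]
 [475.2 230. ]]
 -===+=-:..   :-======:.   :-====-::........::::.........:..        
 -=====-:..   -==+++==-.   :---=--:.........::.............. ....   
 :====-:....  -=++*++=-.   .....................:::....:::::.::::...
 :--==-:     .:-==---:..  ..............................::::::......
 :--===-:.   .::::.     ..................................:::.......
 :-==++==-.   ....     .............................................
 .:-=+===-.   .... ..............         ...................:::....
 ..:====-:.  .................:::::::::::....................::::...
 .:----:..   ..::::.........:-====+=======-:........................
 ...::..   .::---:...     ...::--====+++++++==-:....................
     .     .-----:....       ...::---=+++++++=-:....................
           :---::::---:           .  ..::::--:... ..................
:.    .::::::::.-=+++++=-.     
[... 1200 characters left out ...]
+++++++++*
-.   .-==++=::--:..    -+###%######%##*+=..    -++*#**++++++++++++++
=:     .=+++=-:..      :+*####**######*+-   .:-+******++++++++++++++
=:      :-==+=-:.      .=++*******###**+-   .:-=+***++++++++++++++++
=:        :=+===-:.    .:-==+++***##**+=:   .-==++++++++++++++++++++
.          .:-=+==-.   .::-=++***##**++=:   .-=+++++++++++++====++++
:.           :-=====--:...::-===+++===-:  .:-=+++++++++++++++++++===
-:..:....      .-=====--::................-=++***++++++++++***++===-
=---==--:.      ...::-=========----==--===++++++++++++++++++++++==--
-::==+++=-:.        .:---=----::::-======++++++++++++=+++++++++===--
  .-+++*+=-.                   ...-==++++++++++++++++==++++++===-===
```

Request:
move_arm(
  series=[
    [-0.001,0.002,0.05,0,0,0,0.05],
    [-0.001,0.002,0.08,0,0,0,0.05],
    [-0.001,0.002,0.1,0,0,0,0.05],
    [-0.001,0.002,0.1,0,0,0,0.03],
    [-0.001,0.002,0.1,0,0,0,0],
    [-0.001,0.002,0.1,0,0,0,0],
    [-0.001,0.002,0.1,0,0,0,0],
    [-0.001,0.002,0.1,0,0,0,0],
  ],
  newtons=50,
)

```text
clock: 77.0
eef_pos: [0.5127, -0.3278, 0.1081]
orientation: [0.999, 0.038, 0.0, -0.001]
wrist_force: [-0.4, 5.6, 4.5]
gripper_width: 0.0117
finger_force: 50.0
```

```bash
python3 -c "
from h import *
st()"
```

```text
t 77.0 tcp [ 0.5127 -0.3278  0.1081] yaw_y -85.63 tilt [0.0008 0.0018] w 0.0117 ff 50.0 F [-0.4  5.6  4.5] T [0.88 0.17 0.01]
```

Request:
move_arm(
  series=[
    [0,0,0,0,0,-8,0],
    [0,0,0,0,0,-16,0],
    [0,0,0,0,0,-24,0],
    [0,0,0,0,0,-32,0],
    [0,0,0,0,0,-40,0],
    [0,0,0,0,0,-47,0],
    [0,0,0,0,0,-54,0],
    [0,0,0,0,0,-61,0],
    [0,0,0,0,0,-68,0],
    [0,0,0,0,0,-73,0],
    [0,0,0,0,0,-75.5,0],
    [0,0,0,0,0,-75.5,0],
    [0,0,0,0,0,-75.5,0],
  ],
)

```text
clock: 78.62
eef_pos: [0.5125, -0.3275, 0.1081]
orientation: [0.767, 0.642, 0.001, -0.001]
wrist_force: [-0.7, 5.7, 5.4]
gripper_width: 0.0117
finger_force: 50.1
```

```bash
python3 -c "
from h import *
st()"
```

```text
t 78.62 tcp [ 0.5125 -0.3275  0.1081] yaw_y -10.18 tilt [0.0004 0.0024] w 0.0117 ff 50.1 F [-0.7  5.7  5.4] T [ 0.9   0.29 -0.41]
```

Request:
move_arm(
  series=[
    [0,0,0,0,0,1,0],
    [0,0,0,0,0,1,0.03],
    [0,0,0,0,0,1,0.05],
    [0,0,-0.05,0,0,1,0.05],
    [0,0,-0.1,0,0,1,0.05],
    [0,0,-0.14,0,0,1,0.05],
    [0,0,-0.14,0,0,1,0.05],
    [0,0,-0.14,0,0,1,0.05],
  ],
)

```text
clock: 79.62
eef_pos: [0.512, -0.329, 0.2463]
orientation: [0.772, 0.635, -0.0, -0.0]
wrist_force: [-0.2, 1.7, -0.7]
gripper_width: 0.0501
finger_force: 0.0
```

```bash
python3 - <<'E'
from h import *
st()
a=np.load('top0.npy').astype(int); b=grab('top')['color'].astype(int)
# initial vs now around retainer end and guard in tray
print('arm region diff',np.abs(a-b)[212:230,398:445].mean())
for n,(u,v) in dict(tin=(237,183),flux=(273,304),driver=(335,135),cup=(414,140)).items(): print(n,np.abs(a-b)[v-15:v+15,u-15:u+15].mean().round(1))
t=b[210:262,155:207].min(2)
for r in t[::2]: print(''.join("@%#*+=-:. "[min(9,x//26)] for x in r))
E
```

```text
t 79.62 tcp [ 0.512  -0.329   0.2463] yaw_y -11.14 tilt [-0.0008  0.0006] w 0.0501 ff 0.0 F [-0.2  1.7 -0.7] T [-0.08  0.08  0.  ]
arm region diff 31.12135539795114
tin 2.6
flux 6.0
driver 4.6
cup 3.6
########################**##*#*#***************####%
#######################################***#****#####
#+#%##****************************************##%%##
#+#%#*******************************************###%
#+#%#*******************************************%#%%
#+%%#*****************************************#*###%
#+#%#*****************************************#*##%%
#*#%#*****************************************#*%#%%
#*%%#*****+::-:::::::::::::::::+**************#+##%%
#*#%%*****= .**++++++*++*+**+-.=***************+#%%%
#*#%%*****=.:*#*##***********-.=#**************+%%%%
#*%%%*****=.:*#**************-.=*#*************+%%%%
##%%%*****=..*#**************-.=**##***********+%%%%
###%%*****=..*#**************-.=##*************+%%%%
%#%%%*****=..*#**************-.=#***************%%#%
%##%%*****=..*#**************-.=##*#**********#*%%%%
###%%#****= .*##*************. =##**************%%%%
%##%%*****=..***************+. =#*#*************%%%%
#**%%#****-.                   =*##*************%%%%
#**%%#****************************************##%%%%
##*%%******************************************#%%%%
%#*%%******************************************#%%%%
##*%%#*****************************************##%%%
%#*%%#*****************************************##%#%
%#*%%#*******************************************%#%
%#+#%#*****#####################**#**#**********#%#%
```

```bash
python3 -c "
from h import *
print(workorder.sign_off())"
```

```text
the job is handed in; nothing more can be done
None
```

I handed the job in at 79.6 s of the 210 s allowed: guard in the tray, cogs L, M and S keyed and home on the hub by height and force readings, and the retainer turned back to its locked stop. The sign-off gave no verdict.

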